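# Load, close and start the bench disinfector in a physiotherapy clinic

### The job

Get the used suction cups disinfected: lift the loose lid off the bench disinfector and set it aside, and stand every suction cup from the drain mat upright on the chamber floor. Put the lid back so that it sits flush on the rim all round, swing the wire bail over it and press it down until it snaps home in its catch, and then turn the timer knob clockwise past its click to the running position. Do not disturb the other things on the bench.

Things in the scene. Friction and masses are not known exactly. Their poses are not given: they have to be found in the camera images.
- unit: bench disinfector, fixed: white plinth 250 x 270 x 20 mm carrying a steel chamber 220 (its x) x 150 mm (its y), walls 4 mm, rim 105 mm above the bench. Origin on the bench under the chamber's centre; x along the chamber away from the control pod, y towards the bail's hinge, z up. Pod with the timer knob at its near end, x -218 to -126 mm, top 71 mm up
- chamber_floor (a point): centre of the chamber's inner floor, 24 mm above the bench, 81 mm below the rim; the floor measures 212 x 142 mm. Four cups fit side by side at about x = +-50, y = +-34 mm in the disinfector's frame
- lid: loose aluminium lid 236 x 166 mm, 320 g, with a down-turned lip 14 mm deep that goes outside the rim with 5 mm play per side. Origin at the centre of the lip's lower edge, x along its long side, z up. Seated, the top plate lies on the rim: origin 91 mm above the bench over the disinfector's origin, long sides parallel, either way round. Starts on the chamber. On the bench it stands on its lip
- lid_grip (a point): middle of the lid's handle, a black round bar 14 mm thick, 90 mm long along the lid's x, its axis 54 mm above the lid's origin and 36 mm above its top face
- lid_rest (a point): a point of the bench right of the disinfector; 120 mm (x) and 90 mm (y) either way round it the bench is clear, so that the lid can be laid there. Any other free place does as well
- bail (a joint): bail's swing, rad: 0 = closed over the lid, cross bar in the catch; grows as it swings up and over to the disinfector's +y; stop at 2.0; starts open at 1.7 to 1.95. Stiff hinge: stays where it is left (1 to 2 N at the cross bar move it). In the last 14 mm the cross bar must be pressed past two spring balls (about 10 N in all), then it snaps to 0. It cannot close over a lid that is not flush
- bail_grip (a point): middle of the bail's cross bar: black sleeve 14 mm thick, 60 mm long, parallel to the disinfector's x, 214 mm from the hinge axis. Two wire arms 180 mm apart join it to the hinge and lie on the lid either side of the handle when closed; the sleeve is then at y = -116 mm, 114 mm above the bench, 26 mm from the lid's edge, and free on both sides for fingers
- bail_hinge (a point): middle of the bail's hinge axis: parallel to the disinfector's x, at its y = +98 mm, 114 mm above the bench; its ears reach 121 mm up
- catch (a point): middle of the catch, where the cross bar rests when closed (y = -116 mm, 114 mm above the bench); its two sprung clips stand at x = +-55 mm, on uprights at y = -142 mm that reach 134 mm up
- timer (a joint): turn of the timer knob, rad: 0 = off, grows clockwise seen from above; a sprung detent resists from 0.2 (about 0.12 N m) to a hump at 0.6; past it the knob clicks on to about 1.0, the running position, up to the stop at 1.25. Let go before the hump, it springs back
- timer_grip (a point): on the knob's vertical axis at gripping height, 108 mm above the bench: an upright bar grip 46 mm long, 14 mm thick and 32 mm high on a disc 48 mm across; at 0 the bar lies along the disinfector's x and it turns with the joint
- cup1: suction electrode cup, up to four alike: flared rigid skirt 62 mm wide, 34 mm high, under a black cap 38 mm wide (straight-sided from 40 to 64 mm up); 73 mm tall, 100 g, weighted foot, cable unplugged. Origin at the centre of its foot, z up. Starts standing on the flat 3 mm black drain mat left of the disinfector. None when absent in this run (or in the fingers)
- cup2: suction electrode cup, up to four alike: flared rigid skirt 62 mm wide, 34 mm high, under a black cap 38 mm wide (straight-sided from 40 to 64 mm up); 73 mm tall, 100 g, weighted foot, cable unplugged. Origin at the centre of its foot, z up. Starts standing on the flat 3 mm black drain mat left of the disinfector. None when absent in this run (or in the fingers)
- cup3: suction electrode cup, up to four alike: flared rigid skirt 62 mm wide, 34 mm high, under a black cap 38 mm wide (straight-sided from 40 to 64 mm up); 73 mm tall, 100 g, weighted foot, cable unplugged. Origin at the centre of its foot, z up. Starts standing on the flat 3 mm black drain mat left of the disinfector. None when absent in this run (or in the fingers)
- cup4: suction electrode cup, up to four alike: flared rigid skirt 62 mm wide, 34 mm high, under a black cap 38 mm wide (straight-sided from 40 to 64 mm up); 73 mm tall, 100 g, weighted foot, cable unplugged. Origin at the centre of its foot, z up. Starts standing on the flat 3 mm black drain mat left of the disinfector. None when absent in this run (or in the fingers)
- probe: bystander: ultrasound treatment head, white handle and steel disc, 175 mm long, lying on the bench beyond the mat; origin under its middle. Must stay where it is
- roller: bystander: black roller electrode with two steel balls, 160 mm long, 26 mm high, lying near the robot, right of the control pod; origin under its middle. Must stay where it is
- gel: bystander: clear gel bottle 60 mm across, 160 mm tall, standing far right; origin at its foot. Must stay where it is
- lotion: bystander: yellowish lotion bottle 58 mm across, 170 mm tall, standing far left of the disinfector; origin at its foot. Must stay where it is
- dish: bystander: shallow steel dish 116 mm across, 35 mm high, on the right; origin at its foot. Must stay where it is
- jar: bystander: glass jar 80 mm across, 100 mm tall, far left; origin at its foot. Must stay where it is
- hammer: bystander: reflex hammer 195 mm long, 24 mm high, lying near the robot on the right; origin under its middle. Must stay where it is

How it is judged:
On the way, in this order (a step that is already met when the one before it is completed fails the run):
1. with the lid off, every cup stands upright on the chamber floor (x of cup1 in the frame of unit between -0.08 and 0.08 m and y of cup1 in the frame of unit between -0.045 and 0.045 m and z of cup1 in the frame of unit between 0.018 and 0.03 m and angle between each of cup1, cup2, cup3, cup4's own z axis and vertical below 0.1 rad and x of cup2 in the frame of unit between -0.08 and 0.08 m and y of cup2 in the frame of unit between -0.045 and 0.045 m and z of cup2 in the frame of unit between 0.018 and 0.03 m and x of cup3 in the frame of unit between -0.08 and 0.08 m and y of cup3 in the frame of unit between -0.045 and 0.045 m and z of cup3 in the frame of unit between 0.018 and 0.03 m and x of cup4 in the frame of unit between -0.08 and 0.08 m and y of cup4 in the frame of unit between -0.045 and 0.045 m and z of cup4 in the frame of unit between 0.018 and 0.03 m), for 0.2 s.
2. the lid sits flush on the chamber's rim (x of lid in the frame of unit between -0.009 and 0.009 m and y of lid in the frame of unit between -0.009 and 0.009 m and z of lid in the frame of unit between 0.087 and 0.0945 m and angle between lid's own z axis and vertical below 0.03 rad and angle between the x axis of lid and the x axis of unit, either way round below 0.08 rad), for 0.2 s.
3. the bail has snapped home in its catch over the lid (all of step 2 and value of joint bail below 0.025 rad), for 0.2 s.
4. the timer knob has been turned past its click to running (value of joint timer above 0.9 rad), for 0.2 s.
At the end, for the whole second after the job is handed in: every cup present upright (0.1 rad) on the chamber floor; lid flush on the rim (origin 87 to 94.5 mm up, within 9 mm of centre, tilt < 0.03 rad, square within 0.08 rad, either way round); bail snapped home (< 0.025 rad); timer past its click (> 0.9 rad); cups and lid at rest (all of step 1 and all of step 3 and value of joint timer above 0.9 rad and linear speed of each of cup1, cup2, cup3, cup4, lid below 0.02 m/s); the robot touches nothing.
It fails at once if a bystander (probe, roller, gel, lotion, dish, jar, hammer) is moved more than 30 mm (distance of any of probe, roller, gel, lotion, dish, jar, hammer from where it was at the start of the episode above 0.03 m).
Of cup1, cup2, cup3, cup4 only 2 to 4 are there at a start; the rules pass over those that are not, and their reading is None.
At some moment in a run one of cup1, cup2, cup3, cup4 may be knocked a few centimetres aside while the robot is not near it.
Once in a run the grip may slacken for a moment while it holds something.
It also fails if it takes over 210 s, if anything falls off the work surface, if the arm or the gripper's body presses on something with over 40 N, if the wrist force passes 120 N, or if a joint passes its speed limit or range.

### The arm

A 7-joint arm with a two-finger parallel gripper is mounted at the origin on the work surface. World frame = base frame: x ahead of the robot, y to its left, z up, the work surface at z = 0. Lengths are in m, angles in rad, forces in N, time in s.
With the tool pointing down it reaches from about 0.4 to 0.875 m from the base axis. Payload 19.3 kg.
Tool frame: the origin (TCP) lies midway between the tips of the shut fingers; the grasp point (between the pads) lies 19 mm behind it; z points along the fingers, y is the line along which they close (so a half turn about z gives the same grasp; the last joint's range is limited). The gripper opens to 85 mm and grips with 20 to 120 N. Pads are 22 mm wide; open, the fingers measure 114 mm over their backs; the gripper's body (76 mm by 85 mm) begins 54 mm behind the grasp point. The pads swing forward as they close: fully open they stand 13 mm farther back than shut.
Start: joints at [1.075, 0.521, -0.036, 1.599, 0.021, 1.021, -0.113], TCP at [0.258, -0.569, 0.231] pointing down, gripper open.
Joint ranges: [-2.91, 2.91], [-0.3, 2.13], [-1.5, 1.42], [0.17, 2.43], [-1.26, 4.41], [0.16, 1.93], [-2.52, 2.52]. Speed limits (rad/s): [1.89, 1.89, 2.39, 2.39, 3.01, 3.01, 3.01].

### API

Orientations are given as a unit quaternion [x, y, z, w].
In Python, from rig import env, imaging, ticket gives the robot as it stands.
- The arm moves only by the tool servo_tool, never from a script. Its argument "targets" is a list of rows, each a list of 4 numbers: the shift along the tool's x, y, z scaled (see below), then the turn about the tool's z scaled (see below). In form: [[tx, ty, tz, spin], ...]. A call has 1 to 5 rows; each row shifts and turns the commanded pose from where the row before left it, along the tool's axes as they then stand; what a row does not reach is not made up. The controller multiplies each number of a shift by 6 cm and each number of a turn by 0.08 rad. A row lasts 1/8 s, in which the tool goes at most 62.5 mm and 10.7 degrees, less where a joint would pass 70% of its speed; a pose out of reach is approached as far as the arm can. A call with a number of a shift or a turn outside -1 to 1 is refused whole. A call with a gripper value outside its range is refused whole. "claw" is the opening, from 0 (shut) to 1 (fully open), set as the call begins (left out, the last holds). The fingers move at their own pace and stop on an object; "squeeze" is the grip in N (left out, the last holds). Time passes only in rows, so rows that do not move let the fingers close. It gives the time, the measured TCP pose, the force, the opening and the grip force at its end, in the units of the state.
- env.get_state(): the state, without advancing time (a new reading comes with each control period).
- imaging.snapshot(name): name is "scene" or "top" or "wrist"; returns a dict with "pixels" (400x640x3 uint8, blue, green, red), "z_map" (400x640 float32, m along the optical axis (not along the pixel's ray), 0 where there is no reading), "fx", "fy", "cx", "cy" (pixels), "R" (3x3) and "t" (3): a world point X has camera coordinates R X + t; the wrist camera has in their place "hand_eye" (4x4, takes a point from camera to tool coordinates, whose origin is the TCP and whose axes are the flange's). Camera axes: x right, y down, z forward; pixel columns grow to the right and rows downward; lengths in m; the calibration is good to about 2 mm. A picture is of the moment at which its call begins: read the wrist's pose just before it.
- ticket.close_job(): hands the job in; it is judged then, once.
The state is a dict: "clock": time; "joint_positions": joint angles; "joint_vel": joint speeds; "joint_torque": joint torques, N m; "tcp_pos": TCP position; "ee_rot": TCP orientation; "ft_force": force on the tool from outside, world axes, zero at the start; "torque": the same for the moment, N m; "grip_width": opening from 0.0 (shut) to 1.0 (fully open); "gripper_force": force on a finger pad.
Only numpy, scipy, OpenCV 4.12 (cv2) and the standard library are available. Lean on these libraries where they do the work, as an engineer would, in place of code of your own. Each camera call takes 0.05 s, during which the arm holds its last target. There are 200 camera calls.

## Working session

There is one attempt and no reset: what is moved stays moved. The work goes in short steps, Python scripts to look and compute and a tool call to move; the robot and the scene stay as the last step left them, time stands still between calls to the robot, and variables do not carry over. Pictures are saved under pics/ and viewed, at most 14 in all, crops included, and the job is handed in when it is done.

Besides the shell and the picture viewer there is one more tool, called after "Call:" as name(argument=value, ...) on one line, values as JSON. servo_tool: Moves the arm, as the interface text tells. Its arguments: {"type":"object","properties":{"targets":{"type":"array"},"claw":{"type":"number"},"squeeze":{"type":"number"}},"required":["targets"]}

```bash
mkdir -p pics; ls; python3 - <<'E'
from rig import env, imaging
import cv2,numpy as np
s=env.get_state();print({k:np.round(v,3).tolist() for k,v in s.items()})
for n in("scene","top"):
    d=imaging.snapshot(n);cv2.imwrite(f"pics/{n}0.png",d["pixels"]);np.savez(f"{n}0.npz",**d)
    print(n,d["fx"],d["cx"],d["cy"],d["R"],d["t"],-np.array(d["R"]).T@d["t"])
E
```

```text
pics
{'clock': 0.0, 'joint_positions': [1.075, 0.522, -0.036, 1.6, 0.021, 1.021, -0.113], 'joint_vel': [-0.0, 0.001, -0.001, -0.001, 0.0, 0.0, 0.002], 'joint_torque': [0.002, -92.712, 1.981, -36.993, 0.018, 0.008, 0.0], 'tcp_pos': [0.258, -0.569, 0.231], 'ee_rot': [0.977, 0.211, -0.0, -0.001], 'ft_force': [-0.361, 0.876, 0.005], 'torque': [0.073, 0.001, -0.03], 'gripper_force': 0.0, 'grip_width': 0.999}
scene 485.246810708043 312.1946696711281 202.5266564324876 [[-0.65512357  0.75552083 -0.00117747]
 [ 0.59354897  0.51370981 -0.61951744]
 [-0.46745345 -0.40655936 -0.78498201]] [ 0.30869429 -0.28168184  1.85171207] [1.23501407 0.66430864 1.27941733]
top 509.06164045153776 322.5043734802469 193.72749681515472 [[-0.02602757 -0.99965842  0.00236701]
 [-0.9983445   0.02587173 -0.05137028]
 [ 0.0512915  -0.00370014 -0.99867687]] [0.04596309 0.53032697 1.49181282] [0.45412802 0.03774683 1.51697321]
```

View pics/top0.png

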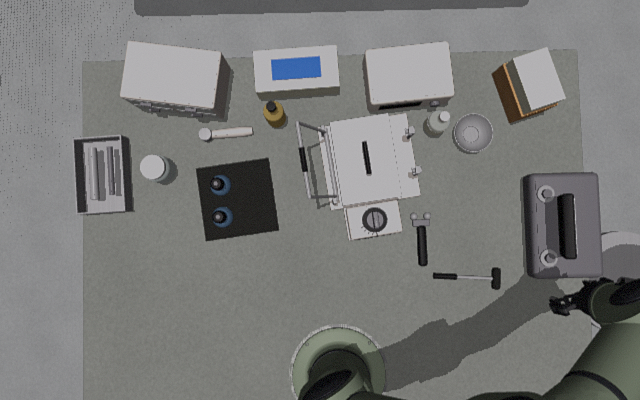

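View pics/scene0.png

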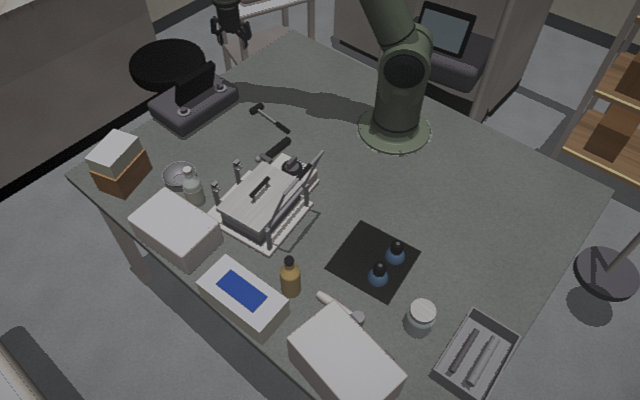

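The top view shows the lid handle at (366,157), the open bail's sleeve at (303,160) and the knob at (374,220). Two cups stand on the mat, at (219,184) and (221,216). Free bench for the lid lies around (475,205). The scene view confirms there are two cups.

```bash
cat > h.py <<'E'
import numpy as np, cv2
from rig import env, imaging
from scipy.spatial.transform import Rotation as Ro
def snap(n,save=None):
    s=env.get_state(); d=imaging.snapshot(n)
    if n=="wrist":
        R=Ro.from_quat(s["ee_rot"]).as_matrix(); H=np.array(d["hand_eye"])
        Rc=R@H[:3,:3]; c=R@H[:3,3]+s["tcp_pos"]
        d["R"]=Rc.T; d["t"]=-Rc.T@c
    if save: cv2.imwrite(f"pics/{save}.png",d["pixels"])
    return d
def ray(d,uv,z):           # pixels -> world points on plane z
    uv=np.atleast_2d(np.asarray(uv,float)); R=np.array(d["R"]);t=np.array(d["t"])
    c=-R.T@t
    v=np.c_[(uv[:,0]-d["cx"])/d["fx"],(uv[:,1]-d["cy"])/d["fy"],np.ones(len(uv))]@R
    return c+v*((z-c[2])/v[:,2])[:,None]
def cloud(d):              # HxWx3 world points from depth
    h,w=d["z_map"].shape; u,v=np.meshgrid(np.arange(w),np.arange(h)); Z=d["z_map"]
    P=np.stack([(u-d["cx"])/d["fx"]*Z,(v-d["cy"])/d["fy"]*Z,Z],-1)
    W=(P-np.array(d["t"]))@np.array(d["R"]); W[Z==0]=np.nan; return W
def proj(d,X):
    p=np.atleast_2d(X)@np.array(d["R"]).T+d["t"]
    return np.c_[p[:,0]/p[:,2]*d["fx"]+d["cx"],p[:,1]/p[:,2]*d["fy"]+d["cy"]]
def rect(P):               # centre, size, yaw of long side of xy points
    (c,s,a)=cv2.minAreaRect(np.float32(P[:,:2]*1000)); a=a if s[0]>=s[1] else a+90
    return np.round(np.array(c)/1000,4),np.round(np.sort(s),1),round((a+90)%180-90,2)
def blob(d,mask,box,z):    # largest blob of mask in box(u0,v0,u1,v1), its outline cast on z
    m=np.zeros(mask.shape,np.uint8);u0,v0,u1,v1=box;m[v0:v1,u0:u1]=mask[v0:v1,u0:u1]
    k,_=cv2.findContours(m,cv2.RETR_EXTERNAL,cv2.CHAIN_APPROX_NONE);k=max(k,key=cv2.contourArea)
    return ray(d,k[:,0],z)
def pose():
    s=env.get_state();M=Ro.from_quat(s["ee_rot"]).as_matrix()
    return np.array(s["tcp_pos"]),M,s
def plan(x,y,z,yaw):       # shift in tool axes (units of 6 cm) and spin (units .08) to reach TCP xyz with tool y axis (closing line) at yaw deg (mod 180)
    p,M,s=pose(); ty=M[:,1]; a=np.degrees(np.arctan2(ty[1],ty[0]))
    dy=(yaw-a+90)%180-90
    print("clock",round(s["clock"],2),"tcp",np.round(p,4),"closing yaw",round(a%180,2),"j7",round(s["joint_positions"][6],2),"tilt",np.round(M[:2,2],4),
      "\n shift units",np.round(M.T@(np.array([x,y,z])-p)/.06,3),"spin units",round(-np.radians(dy)/.08,3),"dyaw",round(dy,2))
E
python3 - <<'E'
from h import *
d=dict(np.load("top0.npz"));W=cloud(d);g=d["pixels"].max(2)
dark=(g<60).astype(np.uint8)
print("handle",rect(blob(d,dark,(350,130,385,185),.150)))
print("sleeve px",rect(np.c_[blob(d,dark,(293,140,315,180),.3)][:,:3]))
Z=W[...,2]
def reg(lo,hi,box):
    m=((Z>lo)&(Z<hi)).astype(np.uint8);return m
for b in [(205,170,240,200),(205,200,240,232)]:
    m=reg(.06,.085,b); P=blob(d,m,b,.073); print("cup",rect(P),np.nanmax(Z[b[1]:b[3],b[0]:b[2]]))
m=reg(.1,.112,None);P=blob(d,m,(315,95,425,215),.108);print("lid",rect(P))
m=reg(.06,.08,None);P=blob(d,m,(335,195,410,245),.071);print("pod",rect(P))
m=reg(.115,.13,None);P=blob(d,m,(355,205,395,240),.124);print("knob",rect(P))
b=(430,110,500,155);P=blob(d,reg(.02,.06,b),b,.035);print("dish",rect(P))
b=(425,260,505,295);P=blob(d,reg(.008,.06,b),b,.02);print("hammer",rect(P),P[:,:2].max(0))
b=(405,205,435,270);P=blob(d,reg(.008,.06,b),b,.02);print("roller",rect(P),P[:,:2].min(0))
print("case px",ray(d,[[522,175],[527,275],[475,205],[440,205]],[0]*4 if 0 else 0.))
# bail points
b=W[120:215,290:330];q=b[np.nan_to_num(b[...,2])>.16];print(len(q),q.min(0),q.max(0)) if len(q) else 0
print("all high",[ (W[v,u]).round(3).tolist() for u,v in[(303,160),(320,128),(310,200)]])
E
```

```text
handle (array([ 0.6191, -0.0875]), array([11.5, 86. ]), 7.67)
sleeve px (array([0.6007, 0.0782]), array([12.6, 59.1]), 8.02)
cup (array([0.5667, 0.3342]), array([34.1, 34.3]), -0.91) 0.0827788802249996
cup (array([0.4728, 0.3285]), array([34. , 36.9]), 88.51) 0.08105119481203821
lid (array([ 0.6212, -0.0882]), array([166.4, 236.4]), 7.52)
pod (array([ 0.4512, -0.1117]), array([ 93.6, 149.7]), -82.03)
knob (array([ 0.4566, -0.1109]), array([12.1, 36.2]), 4.57)
dish (array([ 0.7003, -0.4141]), array([111.7, 112.7]), -2.25)
hammer (array([ 0.2746, -0.3821]), array([ 63.9, 196. ]), 87.87) [ 0.30346635 -0.2841613 ]
roller (array([ 0.3924, -0.2509]), array([ 58.9, 154.9]), -1.5) [ 0.31450029 -0.28217785]
case px [[ 5.72668092e-01 -5.66092186e-01  0.00000000e+00]
 [ 2.75348474e-01 -5.67191258e-01  2.22044605e-16]
 [ 4.86601466e-01 -4.21680759e-01  0.00000000e+00]
 [ 4.89312787e-01 -3.17267290e-01  0.00000000e+00]]
508 [0.50631866 0.0158458  0.16191375] [0.69914395 0.0943     0.32791404]
all high [[0.596, 0.077, 0.321], [0.727, 0.035, 0.018], [0.514, 0.07, 0.0]]
```

```bash
python3 -c "
from h import *
plan(.62,-.088,.26,97.6)"
```

```text
clock 0.1 tcp [ 0.258  -0.569   0.2308] closing yaw 114.39 j7 -0.11 tilt [-0.0005  0.0008] 
 shift units [ 8.806 -4.809 -0.483] spin units 3.664 dyaw -16.79
```

Call:
servo_tool(targets=[[0.3,-0.15,-0.1,0],[0.7,-0.38,-0.1,0],[0.7,-0.38,-0.1,0],[0.7,-0.38,-0.1,0],[0.7,-0.38,-0.1,0]], claw=0.6)

```text
clock: 0.72
tcp_pos: [0.3874, -0.3987, 0.2618]
ee_rot: [0.977, 0.212, 0.0, -0.0]
ft_force: [0.6, -0.9, -1.3]
grip_width: 0.596
gripper_force: 0.0
```

Call:
servo_tool(targets=[[0.7,-0.38,0,0],[0.7,-0.38,0,0],[0.7,-0.38,0,0],[0.7,-0.38,0,0],[0.7,-0.38,0,0]])

```text
clock: 1.35
tcp_pos: [0.5312, -0.2081, 0.2617]
ee_rot: [0.977, 0.212, 0.0, -0.0]
ft_force: [0.4, -1.1, -0.1]
grip_width: 0.602
gripper_force: 0.0
```

Call:
servo_tool(targets=[[0.7,-0.38,0,0],[0.7,-0.38,0,0],[0.4,-0.2,0,0],[0,0,0,0],[0,0,0,0]])

```text
clock: 1.98
tcp_pos: [0.6044, -0.1135, 0.2614]
ee_rot: [0.977, 0.211, -0.0, 0.0]
ft_force: [-0.4, 0.0, 0.2]
grip_width: 0.6
gripper_force: 0.0
```

Call:
servo_tool(targets=[[0,0,0,0.92],[0,0,0,0.92],[0,0,0,0.92],[0,0,0,0.9],[0,0,0,0]])

```text
clock: 2.6
tcp_pos: [0.6044, -0.1142, 0.2615]
ee_rot: [0.998, 0.066, -0.0, 0.0]
ft_force: [0.1, -0.9, -0.1]
grip_width: 0.6
gripper_force: 0.0
```

```bash
python3 -c "
from h import *
d=snap('wrist','w1');g=d['pixels'].max(2)
plan(.62,-.088,.26,97.6)
plan(.62,-.088,.128,97.6)
print(proj(d,[[.62,-.088,.152]]))
m=(g<60).astype(np.uint8)
for z in (.15,):
  try: print(rect(blob(d,m,(150,50,490,350),z)))
  except Exception as e: print(e)
"
```

```text
clock 2.65 tcp [ 0.6045 -0.1141  0.2615] closing yaw 97.66 j7 -1.4 tilt [ 0.0001 -0.0003] 
 shift units [ 0.314 -0.396  0.025] spin units 0.013 dyaw -0.06
clock 2.65 tcp [ 0.6045 -0.1141  0.2615] closing yaw 97.66 j7 -1.4 tilt [ 0.0001 -0.0003] 
 shift units [ 0.314 -0.397  2.225] spin units 0.013 dyaw -0.06
[[284.2989649  177.87908767]]
(array([ 0.5158, -0.2404]), array([109.8, 130.5]), -82.5)
```

View pics/w1.png

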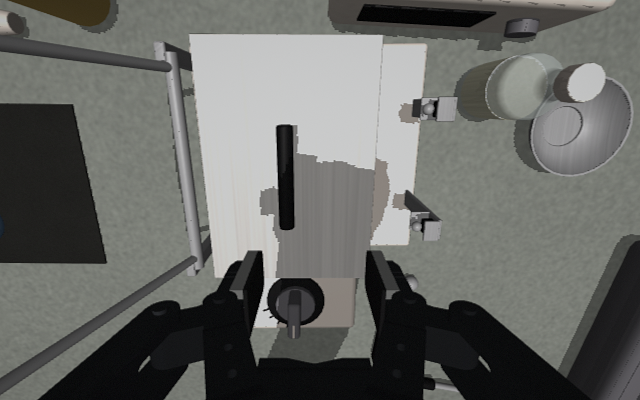

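The wrist view shows the handle at (286,177), which matches the predicted (284,178). I'll descend and grip.

Call:
servo_tool(targets=[[0.31,-0.4,0,0],[0,0,0.7,0],[0,0,0.7,0],[0,0,0.6,0],[0,0,0.2,0]])

```text
clock: 3.28
tcp_pos: [0.6191, -0.0875, 0.1276]
ee_rot: [0.998, 0.067, -0.001, -0.0]
ft_force: [0.5, -0.1, 0.6]
grip_width: 0.597
gripper_force: 0.0
```

Call:
servo_tool(targets=[[0,0,0,0],[0,0,0,0],[0,0,0,0],[0,0,0,0],[0,0,0,0]], claw=0, squeeze=60)

```text
clock: 3.9
tcp_pos: [0.6209, -0.0874, 0.131]
ee_rot: [0.998, 0.066, 0.001, 0.0]
ft_force: [-2.0, 0.1, 6.4]
grip_width: 0.138
gripper_force: 58.6
```

Call:
servo_tool(targets=[[0,0,-0.1,0],[0,0,-0.2,0],[0,0,-0.3,0],[0,0,-0.3,0],[0,0,0,0]])

```text
clock: 4.53
tcp_pos: [0.621, -0.0873, 0.1853]
ee_rot: [0.998, 0.066, 0.001, 0.0]
ft_force: [0.2, 0.1, -4.5]
grip_width: 0.139
gripper_force: 58.7
```

```bash
python3 -c "
from h import *
plan(.475,-.425,.25,97.6)"
```

```text
clock 4.53 tcp [ 0.621  -0.0873  0.1853] closing yaw 97.61 j7 -1.46 tilt [ 0.003  -0.0002] 
 shift units [-3.154  5.256 -1.084] spin units 0.003 dyaw -0.01
```

Call:
servo_tool(targets=[[0,0,-0.5,0],[0,0,-0.6,0],[-0.2,0.3,0,0],[-0.37,0.62,0,0],[-0.37,0.62,0,0]])

```text
clock: 5.15
tcp_pos: [0.5749, -0.188, 0.248]
ee_rot: [0.998, 0.066, -0.001, -0.0]
ft_force: [0.7, -0.6, -3.9]
grip_width: 0.137
gripper_force: 58.9
```

Call:
servo_tool(targets=[[-0.37,0.62,0,0],[-0.37,0.62,0,0],[-0.37,0.62,0,0],[-0.37,0.62,0,0],[-0.37,0.62,0,0]])

```text
clock: 5.78
tcp_pos: [0.4892, -0.387, 0.248]
ee_rot: [0.998, 0.066, -0.001, -0.0]
ft_force: [0.6, 0.9, -4.7]
grip_width: 0.138
gripper_force: 58.9
```

Call:
servo_tool(targets=[[-0.37,0.6,0,0],[0,0,0,0],[0,0,0.7,0],[0,0,0.7,0],[0,0,0,0]])

```text
clock: 6.4
tcp_pos: [0.472, -0.4226, 0.162]
ee_rot: [0.998, 0.066, -0.002, -0.002]
ft_force: [-0.2, 0.3, -2.6]
grip_width: 0.141
gripper_force: 59.2
```

```bash
python3 -c "
from h import *
plan(.475,-.425,.042,97.6)
d=snap('top','t1')
"
```

```text
clock 6.4 tcp [ 0.472  -0.4226  0.162 ] closing yaw 97.62 j7 -0.83 tilt [-0.0051  0.004 ] 
 shift units [0.054 0.056 1.999] spin units 0.005 dyaw -0.02
```

View pics/t1.png

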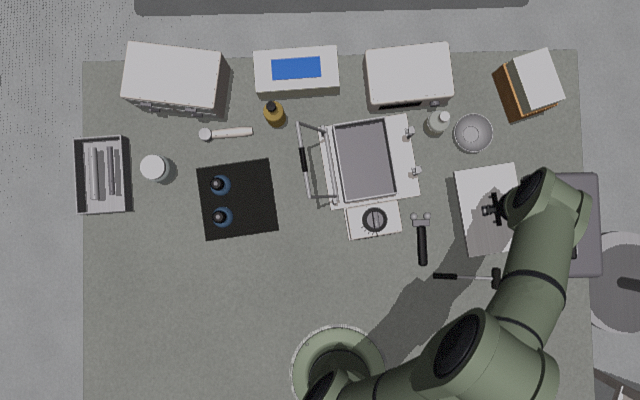

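The lid is level in the fingers at about (487,210), the spot is clear, and the open chamber shows at (365,160).

Call:
servo_tool(targets=[[0,0,0.7,0],[0,0,0.7,0],[0,0,0.35,0],[0,0,0.15,0],[0,0,0.1,0]])

```text
clock: 7.08
tcp_pos: [0.4745, -0.4246, 0.0463]
ee_rot: [0.998, 0.066, 0.001, 0.001]
ft_force: [0.2, -0.5, -4.1]
grip_width: 0.138
gripper_force: 59.2
```

```bash
python3 -c "
from h import *
plan(.475,-.425,.042,97.6);print(env.get_state()['ft_force'])"
```

```text
clock 7.08 tcp [ 0.4745 -0.4246  0.0463] closing yaw 97.61 j7 -0.85 tilt [ 0.0014 -0.0012] 
 shift units [0.007 0.007 0.072] spin units 0.002 dyaw -0.01
[ 0.18601969 -0.53995644 -4.05726754]
```

Call:
servo_tool(targets=[[0,0,0.06,0],[0,0,0.05,0],[0,0,0,0]])

```text
clock: 7.45
tcp_pos: [0.4742, -0.4244, 0.04]
ee_rot: [0.998, 0.066, 0.0, 0.0]
ft_force: [-4.1, 2.4, 8.9]
grip_width: 0.138
gripper_force: 60.9
```

Call:
servo_tool(targets=[[0,0,0,0],[0,0,0,0],[0,0,0,0]], claw=0.5)

```text
clock: 7.82
tcp_pos: [0.474, -0.4241, 0.0388]
ee_rot: [0.998, 0.066, 0.0, 0.0]
ft_force: [-0.1, -0.3, 0.3]
grip_width: 0.493
gripper_force: 0.0
```

Call:
servo_tool(targets=[[0,0,-0.5,0],[0,0,-0.8,0],[0,0,-0.8,0],[0,0,-0.8,0],[0,0,-0.8,0]], claw=0.8)

```text
clock: 8.45
tcp_pos: [0.4737, -0.4239, 0.2624]
ee_rot: [0.998, 0.066, 0.0, 0.0]
ft_force: [0.4, 0.5, 0.2]
grip_width: 0.8
gripper_force: 0.0
```

```bash
python3 -c "
from h import *
d=snap('top');W=cloud(d);Z=W[...,2]
for b in [(205,170,240,200),(205,200,240,232)]:
    m=((Z>.06)&(Z<.085)).astype(np.uint8); P=blob(d,m,b,.075); print('cup',rect(P))
# rim
m=((Z>.099)&(Z<.11)).astype(np.uint8);P=blob(d,m,(315,95,425,215),.105);print('rim',rect(P))
plan(.567,.334,.27,45)
plan(.567,.334,.27,97.6)
"
```

```text
cup (array([0.5665, 0.3324]), array([34.1, 36.9]), 88.52)
cup (array([0.4728, 0.3281]), array([33.9, 36.8]), 88.51)
rim (array([ 0.7858, -0.1819]), array([ 25.5, 154.4]), 88.54)
clock 8.5 tcp [ 0.4754 -0.4253  0.2689] closing yaw 97.6 j7 -0.82 tilt [ 0.0062 -0.0047] 
 shift units [  3.187 -12.342  -0.068] spin units 11.475 dyaw -52.6
clock 8.5 tcp [ 0.4754 -0.4253  0.2689] closing yaw 97.6 j7 -0.82 tilt [ 0.0062 -0.0047] 
 shift units [  3.187 -12.342  -0.068] spin units -0.0 dyaw 0.0
```

Call:
servo_tool(targets=[[0,-0.4,-0.1,0],[0,-0.7,-0.1,0],[0,-0.7,-0.1,0],[0,-0.7,-0.1,0],[0,-0.7,0,0]])

```text
clock: 9.12
tcp_pos: [0.4483, -0.2325, 0.285]
ee_rot: [0.998, 0.066, 0.0, 0.0]
ft_force: [0.9, 0.4, -0.9]
grip_width: 0.804
gripper_force: 0.0
```

Call:
servo_tool(targets=[[0,-0.7,0,0],[0.05,-0.7,0,0],[0.05,-0.7,0,0],[0.05,-0.7,0,0],[0.05,-0.7,0,0]])

```text
clock: 9.75
tcp_pos: [0.4323, -0.0227, 0.2848]
ee_rot: [0.998, 0.066, 0.0, 0.0]
ft_force: [0.9, 0.4, 0.0]
grip_width: 0.798
gripper_force: 0.0
```

Call:
servo_tool(targets=[[0.05,-0.7,0,0],[0,-0.7,0,0],[0,-0.7,0,0],[0,-0.3,0,0],[0,0,0,0]])

```text
clock: 10.38
tcp_pos: [0.4162, 0.1201, 0.2846]
ee_rot: [0.998, 0.068, 0.0, -0.0]
ft_force: [-0.2, -0.6, 0.3]
grip_width: 0.806
gripper_force: 0.0
```

```bash
python3 -c "
from h import *
plan(.4728,.3285,.27,97.6)"
```

```text
clock 10.38 tcp [0.4162 0.1201 0.2846] closing yaw 97.74 j7 -1.93 tilt [0.0001 0.0003] 
 shift units [ 1.403 -3.314  0.245] spin units 0.031 dyaw -0.14
```

Call:
servo_tool(targets=[[0.28,-0.66,0,0],[0.28,-0.66,0,0],[0.28,-0.66,0.1,0],[0.28,-0.66,0.14,0],[0.28,-0.67,0,0.03]])

```text
clock: 11.0
tcp_pos: [0.4742, 0.327, 0.2695]
ee_rot: [0.998, 0.064, -0.0, 0.001]
ft_force: [0.8, -0.4, 1.4]
grip_width: 0.801
gripper_force: 0.0
```

Call:
servo_tool(targets=[[0,0,0,0],[0,0,0,0]])

```text
clock: 11.25
tcp_pos: [0.4737, 0.3259, 0.27]
ee_rot: [0.998, 0.065, -0.0, 0.0]
ft_force: [-0.1, -0.2, -0.3]
grip_width: 0.802
gripper_force: 0.0
```

```bash
python3 -c "
from h import *
d=snap('wrist','w2');np.savez('w2.npz',**d)
W=cloud(d);Z=W[...,2]
m=((Z>.068)&(Z<.085)).astype(np.uint8)
k,_=cv2.findContours(m,cv2.RETR_EXTERNAL,cv2.CHAIN_APPROX_NONE)
for c in k:
  if cv2.contourArea(c)>150: print(rect(ray(d,c[:,0],.076)),cv2.boundingRect(c))
plan(.4728,.3285,.038,97.6)"
```

```text
(array([ 0.4448, -0.0559]), array([53.6, 88.6]), 7.78) (598, 206, 42, 69)
(array([0.5045, 0.0032]), array([16.9, 19.6]), 82.66) (593, 179, 21, 18)
(array([0.4706, 0.3303]), array([35., 36.]), -36.43) (293, 164, 33, 32)
(array([ 0.5338, -0.019 ]), array([16. , 62.2]), 25.13) (624, 134, 16, 55)
(array([0.5634, 0.3346]), array([35.5, 35.8]), 79.72) (298, 73, 36, 38)
(array([0.5944, 0.4879]), array([32.6, 73.9]), -46.32) (125, 0, 64, 59)
clock 11.3 tcp [0.4737 0.3257 0.2702] closing yaw 97.4 j7 -2.33 tilt [ 0.0001 -0.0008] 
 shift units [-0.009 -0.052  3.87 ] spin units -0.044 dyaw 0.2
```

View pics/w2.png

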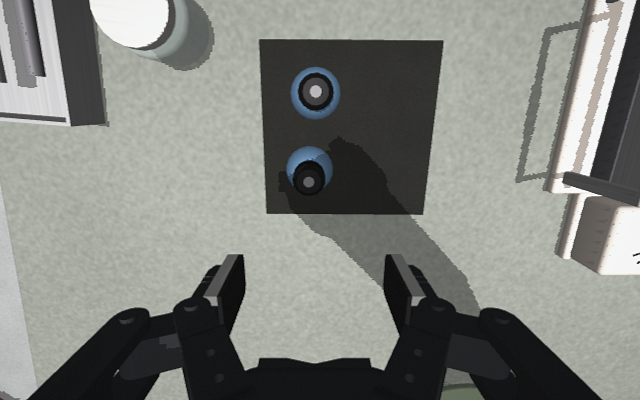

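The wrist view shows both cups standing on the mat, with caps at (308,180) and (316,92). Their positions agree with the top view within 2 to 3 mm.

Call:
servo_tool(targets=[[-0.03,-0.06,0.7,-0.04],[0,0,0.8,0],[0,0,0.8,0],[0,0,0.8,0],[0,0,0.6,0]])

```text
clock: 11.92
tcp_pos: [0.4713, 0.3286, 0.0469]
ee_rot: [0.998, 0.066, -0.0, 0.0]
ft_force: [0.4, -0.1, 0.3]
grip_width: 0.804
gripper_force: 0.0
```

Call:
servo_tool(targets=[[0,0,0.15,0],[0,0,0,0],[0,0,0,0],[0,0,0,0],[0,0,0,0]], claw=0.1, squeeze=50)

```text
clock: 12.55
tcp_pos: [0.4714, 0.3306, 0.0399]
ee_rot: [0.998, 0.067, 0.0, -0.0]
ft_force: [0.5, -0.1, -1.5]
grip_width: 0.435
gripper_force: 50.0
```

Call:
servo_tool(targets=[[0,0,-0.2,0],[0,0,-0.6,0],[0,0,-0.8,0],[0,0,-0.8,0],[0,0,-0.8,0]])

```text
clock: 13.18
tcp_pos: [0.4708, 0.3304, 0.2339]
ee_rot: [0.998, 0.067, 0.0, -0.0]
ft_force: [0.3, 0.2, -1.7]
grip_width: 0.431
gripper_force: 37.1
```

```bash
python3 -c "
from h import *
plan(.42,.12,.28,97.6)
d=snap('wrist','w3')"
```

```text
clock 13.18 tcp [0.4708 0.3304 0.2339] closing yaw 97.68 j7 -2.34 tilt [0.0004 0.0005] 
 shift units [-1.306  3.362 -0.77 ] spin units 0.017 dyaw -0.08
```

View pics/w3.png

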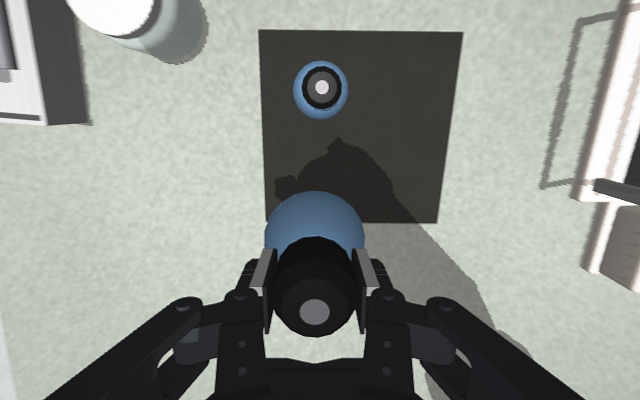

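The cup is held upright between the pads at (314,280), and the other cup stands at (320,88). I'll raise the grip force, since a slackening showed.

Call:
servo_tool(targets=[[-0.26,0.6,-0.3,0],[-0.26,0.68,-0.3,0],[-0.26,0.68,-0.2,0],[-0.26,0.7,0,0],[-0.26,0.7,0,0]], squeeze=90)

```text
clock: 13.85
tcp_pos: [0.42, 0.1189, 0.28]
ee_rot: [0.998, 0.067, 0.001, -0.0]
ft_force: [0.7, -0.4, -1.3]
grip_width: 0.423
gripper_force: 89.9
```

Call:
servo_tool(targets=[[0,0.7,0,0],[0,0.7,0,0],[0,0.7,0,0],[0,0.7,0,0],[0,0.7,0,0]])

```text
clock: 14.48
tcp_pos: [0.4485, -0.0891, 0.28]
ee_rot: [0.998, 0.067, 0.0, 0.0]
ft_force: [1.9, 0.1, -1.9]
grip_width: 0.426
gripper_force: 89.9
```

```bash
python3 -c "
from h import *
plan(.571,-.095,.28,97.6)
d=snap('wrist','w4');g=d['pixels'];W=cloud(d)
m=((W[...,2]>.1)&(W[...,2]<.109)).astype(np.uint8);np.savez('w4.npz',**d)
k,_=cv2.findContours(m,cv2.RETR_EXTERNAL,cv2.CHAIN_APPROX_NONE)
for c in k:
  if cv2.contourArea(c)>200: print(rect(ray(d,c[:,0],.105)),cv2.boundingRect(c))
"
```

```text
clock 14.47 tcp [ 0.4485 -0.0891  0.28  ] closing yaw 97.68 j7 -1.42 tilt [ 0.0009 -0.    ] 
 shift units [2.009e+00 3.700e-01 2.000e-03] spin units 0.017 dyaw -0.08
(array([ 0.5832, -0.2279]), array([19.8, 20. ]), 8.46) (467, 51, 23, 24)
(array([ 0.5637, -0.0972]), array([106.3, 150.7]), -82.32) (255, 0, 169, 124)
```

View pics/w4.png

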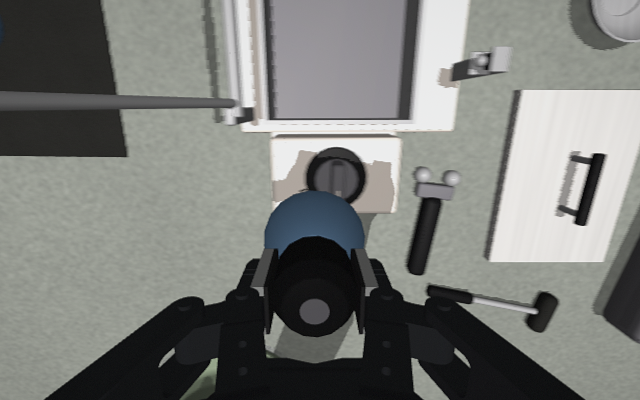

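The chamber rim's front edge shows at row 120 and the lid on the bench at (580,175). The unit comes out at (0.620,-0.089). I'll place the cup.

Call:
servo_tool(targets=[[0.5,0.1,0,0],[0.7,0.14,0,0],[0.6,0.1,0,0],[0.21,0.03,0,0],[0,0,0,0]])

```text
clock: 15.15
tcp_pos: [0.5709, -0.0935, 0.2792]
ee_rot: [0.998, 0.067, -0.0, -0.0]
ft_force: [-0.2, -0.4, -0.8]
grip_width: 0.421
gripper_force: 90.2
```

Call:
servo_tool(targets=[[0,0,0.6,0],[0,0,0.7,0],[0,0,0.7,0],[0,0,0.5,0],[0,0,0,0]])

```text
clock: 15.78
tcp_pos: [0.5693, -0.0937, 0.1283]
ee_rot: [0.998, 0.067, -0.002, -0.0]
ft_force: [0.1, 0.3, -0.0]
grip_width: 0.425
gripper_force: 90.2
```

```bash
python3 -c "
from h import *
plan(.571,-.095,.062,97.6)"
```

```text
clock 15.78 tcp [ 0.5693 -0.0937  0.1283] closing yaw 97.67 j7 -1.5 tilt [-0.0033  0.0003] 
 shift units [0.029 0.026 1.106] spin units 0.015 dyaw -0.07
```

Call:
servo_tool(targets=[[0.03,0,0.4,0],[0,0,0.35,0],[0,0,0.2,0],[0,0,0.1,0],[0,0,0.06,0]])

```text
clock: 16.4
tcp_pos: [0.5732, -0.0936, 0.0633]
ee_rot: [0.998, 0.067, 0.0, 0.0]
ft_force: [-0.7, -0.1, -1.5]
grip_width: 0.424
gripper_force: 90.2
```

Call:
servo_tool(targets=[[0,0,0.03,0],[0,0,0,0],[0,0,0,0]])

```text
clock: 16.77
tcp_pos: [0.573, -0.0935, 0.0611]
ee_rot: [0.998, 0.067, 0.0, 0.0]
ft_force: [-0.0, 0.6, -1.1]
grip_width: 0.425
gripper_force: 90.2
```

Call:
servo_tool(targets=[[0,0,0.04,0],[0,0,0.03,0],[0,0,0,0]])

```text
clock: 17.15
tcp_pos: [0.5734, -0.0935, 0.0604]
ee_rot: [0.998, 0.067, 0.001, 0.0]
ft_force: [-24.4, 5.0, 72.8]
grip_width: 0.423
gripper_force: 98.7
```

Call:
servo_tool(targets=[[0,0,0,0],[0,0,0,0],[0,0,0,0]], claw=0.65)

```text
clock: 17.52
tcp_pos: [0.5729, -0.0935, 0.0565]
ee_rot: [0.998, 0.067, -0.0, -0.0]
ft_force: [-0.5, -0.1, -0.5]
grip_width: 0.649
gripper_force: 0.0
```

Call:
servo_tool(targets=[[0,0,-0.5,0],[0,0,-0.8,0],[0,0,-0.8,0],[0,0,-0.8,0],[0,0,-0.8,0]])

```text
clock: 18.15
tcp_pos: [0.5727, -0.0935, 0.2802]
ee_rot: [0.998, 0.067, -0.0, -0.0]
ft_force: [0.4, -0.1, 0.2]
grip_width: 0.652
gripper_force: 0.0
```

Call:
servo_tool(targets=[[-0.5,-0.1,0,0],[-0.7,-0.14,0,0],[-0.7,-0.1,0,0],[-0.21,-0.03,0,0],[0,0,0,0]])

```text
clock: 18.77
tcp_pos: [0.4446, -0.0886, 0.279]
ee_rot: [0.998, 0.067, 0.0, 0.0]
ft_force: [0.5, 0.8, 0.1]
grip_width: 0.648
gripper_force: 0.0
```

```bash
python3 -c "
from h import *
d=snap('top','t2');W=cloud(d);Z=W[...,2]
for b in [(205,170,240,200),(205,200,240,232)]:
  try:
    m=((Z>.06)&(Z<.085)).astype(np.uint8); P=blob(d,m,b,.075); print('cup',rect(P))
  except Exception as e: print(e)
b=(335,115,395,205)
m=((Z>.085)&(Z<.101)).astype(np.uint8); P=blob(d,m,b,.096); print('cup in',rect(P))
plan(.42,.1,.28,97.6)"
```

```text
cup (array([0.5665, 0.3324]), array([34.1, 37. ]), 88.52)
max() iterable argument is empty
cup in (array([ 0.5736, -0.0934]), array([33.6, 33.8]), -1.71)
clock 18.82 tcp [ 0.4453 -0.0884  0.2789] closing yaw 97.66 j7 -1.43 tilt [0.0008 0.    ] 
 shift units [ 1.000e-03 -3.169e+00 -1.900e-02] spin units 0.014 dyaw -0.06
```

View pics/t2.png

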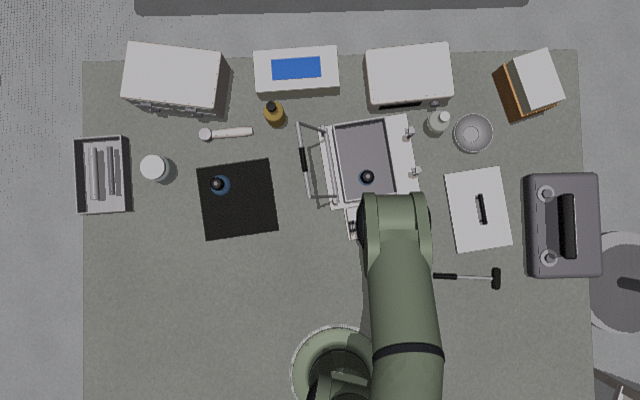

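The first cup stands in the chamber at (367,177), the other is still on the mat at (219,184), and the lid lies at (480,208). The contact was stiff, so next time I'll release slightly above it. Now the second cup.

Call:
servo_tool(targets=[[0,-0.45,0,0],[0,-0.68,0,0],[0,-0.68,0,0],[0,-0.68,0,0],[0,-0.68,0,0]], claw=0.8)

```text
clock: 19.45
tcp_pos: [0.4199, 0.102, 0.2786]
ee_rot: [0.998, 0.067, 0.0, -0.0]
ft_force: [0.1, -0.3, 0.3]
grip_width: 0.8
gripper_force: 0.0
```

Call:
servo_tool(targets=[[0.4,-0.59,0,0],[0.49,-0.59,0,0],[0.49,-0.59,0,0],[0.49,-0.59,0,0],[0.49,-0.59,0,0]])

```text
clock: 20.08
tcp_pos: [0.5373, 0.2965, 0.2779]
ee_rot: [0.998, 0.067, -0.0, -0.0]
ft_force: [0.2, -0.5, 0.6]
grip_width: 0.795
gripper_force: 0.0
```

Call:
servo_tool(targets=[[0.49,-0.5,0,0],[0,0,0,0],[0,0,0,0]])

```text
clock: 20.45
tcp_pos: [0.5611, 0.3281, 0.2778]
ee_rot: [0.998, 0.067, -0.001, 0.0]
ft_force: [-0.2, -1.1, -0.0]
grip_width: 0.804
gripper_force: 0.0
```

```bash
python3 -c "
from h import *
d=snap('wrist');W=cloud(d);Z=W[...,2]
m=((Z>.068)&(Z<.085)).astype(np.uint8)
k,_=cv2.findContours(m,cv2.RETR_EXTERNAL,cv2.CHAIN_APPROX_NONE)
for c in k:
  if cv2.contourArea(c)>150: print(rect(ray(d,c[:,0],.076)),cv2.boundingRect(c))
plan(.565,.334,.0399,97.6)"
```

```text
(array([ 0.4463, -0.0785]), array([88.2, 99.2]), -82.38) (568, 272, 72, 59)
(array([0.5654, 0.3346]), array([35.4, 35.6]), -37.69) (292, 155, 32, 33)
(array([ 0.6001, -0.0163]), array([ 17.7, 205.2]), 7.94) (588, 86, 52, 177)
(array([0.7054, 0.0313]), array([16.3, 18.1]), -80.26) (606, 69, 21, 18)
(array([0.615 , 0.4885]), array([48.7, 76.1]), 8.11) (141, 68, 53, 76)
(array([0.7388, 0.1763]), array([16.4, 48.6]), 63.67) (474, 0, 41, 33)
clock 20.5 tcp [0.5611 0.3277 0.2783] closing yaw 97.63 j7 -2.23 tilt [-0.0005 -0.0004] 
 shift units [ 0.081 -0.097  3.973] spin units 0.008 dyaw -0.03
```

Call:
servo_tool(targets=[[0.08,-0.1,0.7,0],[0,0,0.8,0],[0,0,0.8,0],[0,0,0.8,0],[0,0,0.7,0]])

```text
clock: 21.12
tcp_pos: [0.565, 0.3337, 0.0495]
ee_rot: [0.998, 0.066, 0.0, 0.0]
ft_force: [0.6, 1.3, 0.4]
grip_width: 0.797
gripper_force: 0.0
```

Call:
servo_tool(targets=[[0,0,0.17,0],[0,0,0,0],[0,0,0,0],[0,0,0,0],[0,0,0,0]], claw=0.1, squeeze=80)

```text
clock: 21.75
tcp_pos: [0.5652, 0.3347, 0.0413]
ee_rot: [0.998, 0.067, 0.0, -0.0]
ft_force: [1.0, 0.0, -1.4]
grip_width: 0.426
gripper_force: 79.8
```

Call:
servo_tool(targets=[[0,0,-0.2,0],[0,0,-0.8,0],[0,0,-1,0],[0,0,-1,0],[0,0,-1,0]])

```text
clock: 22.38
tcp_pos: [0.5646, 0.3345, 0.2837]
ee_rot: [0.998, 0.067, 0.0, -0.0]
ft_force: [0.9, 0.7, -0.9]
grip_width: 0.425
gripper_force: 80.1
```

```bash
python3 -c "
from h import *
plan(.42,.1,.28,97.6)
d=snap('wrist');W=cloud(d);Z=W[...,2]
m=((Z>.068)&(Z<.085)).astype(np.uint8)[100:220,250:360];print(m.sum())"
```

```text
clock 22.38 tcp [0.5646 0.3345 0.2837] closing yaw 97.68 j7 -2.24 tilt [0.0007 0.0006] 
 shift units [-2.911  3.551  0.057] spin units 0.017 dyaw -0.08
0
```

Call:
servo_tool(targets=[[-0.4,0.59,0,0],[-0.5,0.6,0,0],[-0.5,0.6,0,0],[-0.5,0.6,0,0],[-0.5,0.6,0,0]])

```text
clock: 23.05
tcp_pos: [0.4452, 0.1364, 0.2811]
ee_rot: [0.998, 0.067, 0.0, 0.0]
ft_force: [0.8, -0.6, -0.4]
grip_width: 0.428
gripper_force: 80.2
```

Call:
servo_tool(targets=[[-0.5,0.6,0,0],[0,0.6,0,0],[0,0.7,0,0],[0,0.7,0,0],[0,0.7,0,0]])

```text
clock: 23.68
tcp_pos: [0.4428, -0.0639, 0.2812]
ee_rot: [0.998, 0.067, 0.001, 0.0]
ft_force: [0.6, 0.4, -0.8]
grip_width: 0.426
gripper_force: 80.2
```

Call:
servo_tool(targets=[[0.2,0.6,0,0],[0.7,0.1,0,0],[0.7,0.1,0,0],[0.8,0,0,0],[0.8,0,0,0]])

```text
clock: 24.3
tcp_pos: [0.6409, -0.0843, 0.2812]
ee_rot: [0.998, 0.067, 0.0, -0.0]
ft_force: [0.2, 0.5, -0.7]
grip_width: 0.43
gripper_force: 80.3
```

```bash
python3 -c "
from h import *
plan(.67,-.082,.0635,97.6)"
```

```text
clock 24.3 tcp [ 0.6409 -0.0843  0.2812] closing yaw 97.66 j7 -1.5 tilt [0.0007 0.0001] 
 shift units [0.484 0.026 3.628] spin units 0.012 dyaw -0.06
```

Call:
servo_tool(targets=[[0.47,0.02,0,0],[0,0,0.7,0],[0,0,0.8,0],[0,0,0.7,0],[0,0,0.5,0]])

```text
clock: 24.92
tcp_pos: [0.6671, -0.0818, 0.1172]
ee_rot: [0.998, 0.067, -0.0, -0.0]
ft_force: [-1.0, -0.6, -0.9]
grip_width: 0.427
gripper_force: 80.3
```

Call:
servo_tool(targets=[[0,0,0.4,0],[0,0,0.3,0],[0,0,0.1,0],[0,0,0,0],[0,0,0,0]])

```text
clock: 25.55
tcp_pos: [0.6681, -0.0821, 0.0715]
ee_rot: [0.998, 0.067, 0.001, 0.0]
ft_force: [0.2, -0.7, -0.3]
grip_width: 0.424
gripper_force: 80.3
```

```bash
python3 -c "
from h import *
plan(.67,-.082,.0632,97.6)"
```

```text
clock 25.55 tcp [ 0.6681 -0.0821  0.0715] closing yaw 97.66 j7 -1.56 tilt [ 0.0014 -0.0001] 
 shift units [0.031 0.003 0.138] spin units 0.012 dyaw -0.06
```

Call:
servo_tool(targets=[[0,0,0.08,0],[0,0,0.05,0],[0,0,0,0]])

```text
clock: 25.92
tcp_pos: [0.6674, -0.082, 0.0624]
ee_rot: [0.998, 0.067, -0.0, -0.0]
ft_force: [0.5, -1.4, -0.7]
grip_width: 0.427
gripper_force: 80.3
```

Call:
servo_tool(targets=[[0,0,0,0],[0,0,0,0],[0,0,0,0]], claw=0.6)

```text
clock: 26.3
tcp_pos: [0.6677, -0.082, 0.0628]
ee_rot: [0.998, 0.067, 0.0, -0.0]
ft_force: [-0.8, -0.0, -0.0]
grip_width: 0.598
gripper_force: 0.0
```

Call:
servo_tool(targets=[[0,0,-0.5,0],[0,0,-0.8,0],[0,0,-0.8,0],[0,0,-0.8,0],[0,0,-0.7,0]])

```text
clock: 26.92
tcp_pos: [0.6676, -0.082, 0.2808]
ee_rot: [0.998, 0.067, 0.0, 0.0]
ft_force: [0.7, 0.2, -0.8]
grip_width: 0.6
gripper_force: 0.0
```

```bash
python3 -c "
from h import *
plan(.475,-.425,.265,97.6)"
```

```text
clock 26.93 tcp [ 0.6676 -0.082   0.2808] closing yaw 97.66 j7 -1.5 tilt [ 0.001 -0.   ] 
 shift units [-3.944  5.238  0.261] spin units 0.013 dyaw -0.06
```

```bash
python3 -c "
from h import *
d=snap('top','t3');W=cloud(d);Z=W[...,2];g=d['pixels'].max(2)
m=((Z>.01)&(Z<.03)).astype(np.uint8);P=blob(d,m,(435,155,518,262),.018);print('lid',rect(P))
m=(g<60).astype(np.uint8);P=blob(d,m,(465,185,497,232),.059);print('handle',rect(P))
"
```

```text
lid (array([ 0.4752, -0.4234]), array([168.9, 237. ]), 7.49)
handle (array([ 0.473 , -0.4206]), array([17.5, 82.6]), 7.47)
```

Call:
servo_tool(targets=[[-0.3,0.4,0,0],[-0.5,0.66,0,0],[-0.5,0.66,0,0],[-0.5,0.66,0,0],[-0.5,0.66,0,0]])

```text
clock: 27.6
tcp_pos: [0.5542, -0.2825, 0.2787]
ee_rot: [0.998, 0.067, 0.0, 0.0]
ft_force: [0.9, -0.2, 0.1]
grip_width: 0.601
gripper_force: 0.0
```

Call:
servo_tool(targets=[[-0.5,0.66,0,0],[-0.5,0.66,0,0],[-0.4,0.6,0,0],[0,0,0,0],[0,0,0,0]])

```text
clock: 28.22
tcp_pos: [0.4876, -0.406, 0.2785]
ee_rot: [0.998, 0.067, 0.0, -0.0]
ft_force: [-0.5, 0.9, 0.2]
grip_width: 0.602
gripper_force: 0.0
```

```bash
python3 -c "
from h import *
plan(.474,-.4241,.0400,97.6)
d=snap('top','t4');W=cloud(d);Z=W[...,2]
b=(330,115,400,205)
m=((Z>.085)&(Z<.103)).astype(np.uint8)
k,_=cv2.findContours(m[115:205,330:400].copy(),cv2.RETR_EXTERNAL,cv2.CHAIN_APPROX_NONE)
for c in k:
  if cv2.contourArea(c)>40: print('cup in',rect(ray(d,c[:,0]+[330,115],.097)))
"
```

```text
clock 28.23 tcp [ 0.4876 -0.406   0.2785] closing yaw 97.68 j7 -0.91 tilt [0.0002 0.0005] 
 shift units [-0.265  0.27   3.975] spin units 0.017 dyaw -0.08
cup in (array([ 0.5735, -0.0933]), array([33.6, 33.7]), -1.71)
cup in (array([ 0.6682, -0.0821]), array([33.7, 36.7]), -1.75)
```

View pics/t4.png

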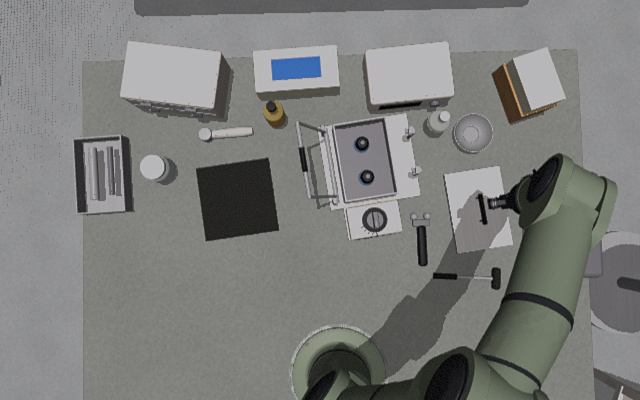

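Both cups stand upright in the chamber, at (362,143) and (367,177), and the mat is empty. The lid hasn't moved. Next I'll fetch it.

Call:
servo_tool(targets=[[-0.26,0.27,0.3,0],[0,0,0.8,0],[0,0,0.8,0],[0,0,0.8,0],[0,0,0.7,0]])

```text
clock: 28.9
tcp_pos: [0.4732, -0.4243, 0.0723]
ee_rot: [0.998, 0.067, -0.0, -0.0]
ft_force: [-0.2, 0.4, -0.4]
grip_width: 0.599
gripper_force: 0.0
```

Call:
servo_tool(targets=[[0,0,0.35,0],[0,0,0.18,0],[0,0,0,0]])

```text
clock: 29.28
tcp_pos: [0.4741, -0.4248, 0.0432]
ee_rot: [0.998, 0.067, 0.0, 0.0]
ft_force: [0.4, 0.2, -0.2]
grip_width: 0.601
gripper_force: 0.0
```

```bash
python3 -c "
from h import *
plan(.474,-.4241,.0400,97.6)"
```

```text
clock 29.27 tcp [ 0.4741 -0.4248  0.0432] closing yaw 97.67 j7 -0.92 tilt [ 0.0002 -0.0002] 
 shift units [-0.001 -0.012  0.053] spin units 0.015 dyaw -0.07
```

Call:
servo_tool(targets=[[0,0,0.03,0],[0,0,0,0],[0,0,0,0],[0,0,0,0],[0,0,0,0]], claw=0, squeeze=90)

```text
clock: 29.9
tcp_pos: [0.4743, -0.425, 0.0422]
ee_rot: [0.998, 0.067, 0.0, 0.0]
ft_force: [-1.4, 1.6, 8.7]
grip_width: 0.133
gripper_force: 87.9
```

Call:
servo_tool(targets=[[0,0,-0.2,0],[0,0,-0.6,0],[0,0,-1,0],[0,0,-1,0],[0,0,-0.6,0]])

```text
clock: 30.52
tcp_pos: [0.4743, -0.4249, 0.2491]
ee_rot: [0.998, 0.067, 0.001, 0.001]
ft_force: [0.5, -0.8, -4.1]
grip_width: 0.13
gripper_force: 88.6
```

```bash
python3 -c "
from h import *
plan(.621,-.088,.25,97.6)"
```

```text
clock 30.52 tcp [ 0.4743 -0.4249  0.2491] closing yaw 97.66 j7 -0.88 tilt [ 0.0027 -0.0021] 
 shift units [ 3.172 -5.239 -0.019] spin units 0.014 dyaw -0.06
```

Call:
servo_tool(targets=[[0.2,-0.33,0,0],[0.38,-0.63,0,0],[0.38,-0.63,0,0],[0.38,-0.63,0,0],[0.38,-0.63,0,0]])

```text
clock: 31.15
tcp_pos: [0.5537, -0.2401, 0.2459]
ee_rot: [0.998, 0.067, 0.0, 0.0]
ft_force: [1.2, 0.6, -3.3]
grip_width: 0.124
gripper_force: 88.4
```

Call:
servo_tool(targets=[[0.38,-0.63,0,0],[0.38,-0.63,0,0],[0.38,-0.63,0,0],[0.3,-0.5,0,0],[0,0,0,0]])

```text
clock: 31.78
tcp_pos: [0.6205, -0.0844, 0.2456]
ee_rot: [0.998, 0.069, 0.0, -0.001]
ft_force: [0.3, -0.5, -4.8]
grip_width: 0.128
gripper_force: 88.5
```

```bash
python3 -c "
from h import *
plan(.621,-.0875,.133,97.6)"
```

```text
clock 31.77 tcp [ 0.6205 -0.0844  0.2456] closing yaw 97.91 j7 -1.5 tilt [0.0004 0.0014] 
 shift units [-0.     0.054  1.877] spin units 0.067 dyaw -0.31
```

Call:
servo_tool(targets=[[0,0.02,0.3,0],[0,0,0.5,0],[0,0,0.4,0],[0,0,0,0],[0,0,0,0]])

```text
clock: 32.4
tcp_pos: [0.6202, -0.0897, 0.1737]
ee_rot: [0.998, 0.066, 0.0, 0.0]
ft_force: [-0.7, -0.4, -4.3]
grip_width: 0.131
gripper_force: 88.4
```

```bash
python3 -c "
from h import *
plan(.621,-.0875,.133,97.6)
d=snap('wrist','w5')"
```

```text
clock 32.4 tcp [ 0.6202 -0.0897  0.1737] closing yaw 97.61 j7 -1.52 tilt [ 0.0006 -0.0002] 
 shift units [ 0.017 -0.035  0.678] spin units 0.002 dyaw -0.01
```

View pics/w5.png

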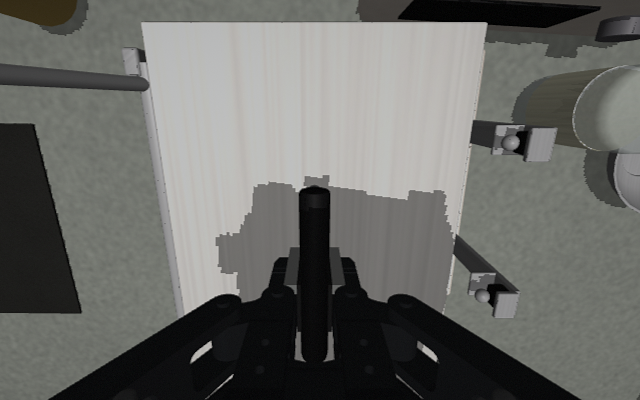

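The lid is held square by its handle at (314,270), over the chamber. I'll lower it the last 40 mm.

Call:
servo_tool(targets=[[0.01,-0.03,0.25,0],[0,0,0.2,0],[0,0,0.1,0],[0,0,0,0],[0,0,0,0]])

```text
clock: 33.08
tcp_pos: [0.6207, -0.0871, 0.1404]
ee_rot: [0.998, 0.067, 0.0, 0.0]
ft_force: [1.2, 0.6, -3.8]
grip_width: 0.121
gripper_force: 88.5
```

Call:
servo_tool(targets=[[0,0,0.05,0],[0,0,0.03,0],[0,0,0,0]])

```text
clock: 33.45
tcp_pos: [0.6204, -0.0871, 0.1352]
ee_rot: [0.998, 0.067, -0.0, -0.0]
ft_force: [0.6, 0.3, -4.1]
grip_width: 0.127
gripper_force: 88.5
```

Call:
servo_tool(targets=[[0,0,0.03,0],[0,0,0.02,0],[0,0,0,0]])

```text
clock: 33.83
tcp_pos: [0.6206, -0.0871, 0.1332]
ee_rot: [0.998, 0.067, 0.0, 0.0]
ft_force: [-5.9, 0.6, 11.4]
grip_width: 0.124
gripper_force: 90.6
```

Call:
servo_tool(targets=[[0,0,0,0],[0,0,0,0],[0,0,0,0]], claw=0.35)

```text
clock: 34.2
tcp_pos: [0.6205, -0.0871, 0.1323]
ee_rot: [0.998, 0.067, 0.0, -0.0]
ft_force: [-0.4, -0.7, -0.8]
grip_width: 0.354
gripper_force: 0.0
```

Call:
servo_tool(targets=[[0,0,-0.3,0],[0,0,-0.7,0],[0,0,-0.8,0],[0,0,-0.8,0],[0,0,0,0]])

```text
clock: 34.83
tcp_pos: [0.6219, -0.0871, 0.2933]
ee_rot: [0.998, 0.067, 0.003, 0.001]
ft_force: [-0.2, -0.2, -1.3]
grip_width: 0.349
gripper_force: 0.0
```

Call:
servo_tool(targets=[[-0.5,0.3,0,0],[-0.7,0.4,0,0],[-0.7,0.4,0,0],[-0.7,0.4,0,0],[0,0,0,0]])

```text
clock: 35.45
tcp_pos: [0.4754, -0.1995, 0.289]
ee_rot: [0.998, 0.065, -0.0, 0.001]
ft_force: [0.8, -0.1, -0.1]
grip_width: 0.351
gripper_force: 0.0
```

```bash
python3 -c "
from h import *
d=snap('top','t5');W=cloud(d);Z=W[...,2]
m=((Z>.1)&(Z<.118)).astype(np.uint8);P=blob(d,m,(315,95,425,215),.108);print('lid',rect(P))
s=(m>0)&(np.indices(m.shape)[0]>120)&(np.indices(m.shape)[0]<190)&(np.indices(m.shape)[1]>340)&(np.indices(m.shape)[1]<385)
A=W[s];c=np.linalg.lstsq(np.c_[A[:,:2],np.ones(len(A))],A[:,2],rcond=None)[0];print('tilt',c,np.median(A[:,2]),len(A))
d=snap('scene','s2');W=cloud(d);Z=W[...,2]
s=(Z>.1)&(Z<.118)&(abs(W[...,0]-.62)<.1)&(abs(W[...,1]+.088)<.07)
A=W[s];c=np.linalg.lstsq(np.c_[A[:,:2],np.ones(len(A))],A[:,2],rcond=None)[0];print('tilt',c,np.median(A[:,2]),len(A))
d=dict(np.load('scene0.npz'));W=cloud(d);Z=W[...,2]
s=(Z>.1)&(Z<.118)&(abs(W[...,0]-.62)<.1)&(abs(W[...,1]+.088)<.07)
A=W[s];c=np.linalg.lstsq(np.c_[A[:,:2],np.ones(len(A))],A[:,2],rcond=None)[0];print('initial tilt',c,np.median(A[:,2]),len(A))
plan(.6,0,.35,97.6)
"
```

```text
lid (array([ 0.621 , -0.0879]), array([166.2, 236.2]), 7.55)
tilt [0.00119198 0.00187267 0.10874508] 0.10937550430074125 2843
tilt [0.0005045  0.00078776 0.10868759] 0.1088872228428414 1999
initial tilt [ 0.00104592 -0.0004471   0.10825449] 0.10894215343949462 1991
clock 35.55 tcp [ 0.4779 -0.1971  0.2888] closing yaw 97.64 j7 -1.23 tilt [ 0.0007 -0.    ] 
 shift units [ 2.454 -2.985 -1.019] spin units 0.008 dyaw -0.04
```

View pics/s2.png

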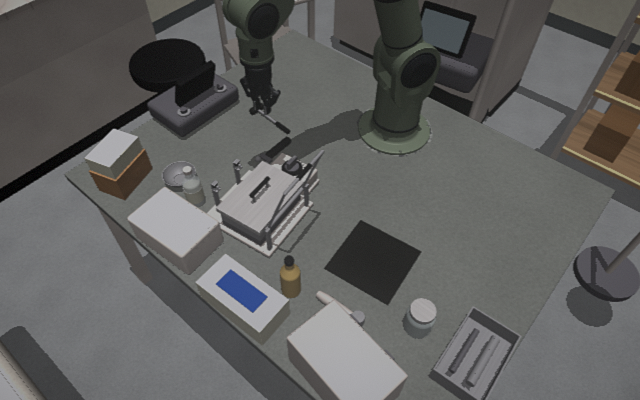

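The lid is flush: its plane and pose match the start within 1 mm, and the scene view shows it seated at (262,205). Next is the bail.

```bash
cat >> h.py <<'E'
U=np.array([.6205,-.0885]);YAW=np.radians(7.6)
ex=np.array([np.cos(YAW),np.sin(YAW)]);ey=np.array([-ex[1],ex[0]])
def u2w(x,y): return U+x*ex+y*ey
def w2u(p): q=np.asarray(p)[...,:2]-U; return np.stack([q@ex,q@ey],-1)
E
python3 -c "
from h import *
from scipy.optimize import brentq
d=snap('top');g=d['pixels'].max(2)
m=(g<60).astype(np.uint8)[140:182,293:315]
k,_=cv2.findContours(m,cv2.RETR_EXTERNAL,cv2.CHAIN_APPROX_NONE);k=max(k,key=cv2.contourArea)
(c,s,a)=cv2.minAreaRect(k);uv=np.array(c)+[293,140];print(uv,s,a)
def f(th):
  z=.114+.214*np.sin(th);return w2u(ray(d,uv,z)[0])[1]-(.098-.214*np.cos(th))
for th in np.arange(1.6,2.05,.05): print(round(th,2),round(f(th),4),end=' ; ')
th=brentq(f,1.6,2.05);z=.114+.214*np.sin(th);print('theta',th,'z',z,ray(d,uv,z),w2u(ray(d,uv,z)))
W=cloud(d);q=W[145:175,295:312].reshape(-1,3);q=q[np.nan_to_num(q[:,2])>.29];print('depth med',np.median(q,0),q.max(0),w2u(np.median(q,0)))
p=u2w(0,.098-.214*np.cos(th));plan(p[0],p[1],z-.019+.08,97.6)
"
```

```text
[302.81081104 159.36486435] (24.331050872802734, 5.096368789672852) 80.53767395019531
1.6 0.0633 ; 1.65 0.0527 ; 1.7 0.042 ; 1.75 0.0315 ; 1.8 0.021 ; 1.85 0.0107 ; 1.9 0.0006 ; 1.95 -0.0094 ; 2.0 -0.0191 ; theta 1.9029237120325717 z 0.3163050795267701 [[0.59851274 0.0778289  0.31630508]] [[0.00020395 0.16777575]]
depth med [0.59646999 0.07734596 0.32196278] [0.63230802 0.08631714 0.32878974] [-0.00188474  0.16756722]
clock 35.6 tcp [ 0.4783 -0.1966  0.2886] closing yaw 97.7 j7 -1.23 tilt [0.0005 0.0002] 
 shift units [ 2.595 -4.264 -1.477] spin units 0.021 dyaw -0.1
```

Call:
servo_tool(targets=[[0,0,-0.8,0],[0.2,-0.3,-0.7,0],[0.4,-0.66,0,0],[0.4,-0.66,0,0],[0.4,-0.66,0,0]], claw=0.5)

```text
clock: 36.22
tcp_pos: [0.5438, -0.0477, 0.3783]
ee_rot: [0.998, 0.068, 0.0, -0.0]
ft_force: [0.0, -0.5, 0.3]
grip_width: 0.499
gripper_force: 0.0
```

Call:
servo_tool(targets=[[0.4,-0.66,0,0],[0.4,-0.66,0,0],[0.4,-0.66,0,0],[0,0,0,0],[0,0,0,0]])

```text
clock: 36.85
tcp_pos: [0.5984, 0.0775, 0.3779]
ee_rot: [0.998, 0.067, -0.0, 0.0]
ft_force: [-0.5, 0.5, 0.0]
grip_width: 0.502
gripper_force: 0.0
```

```bash
python3 -c "
from h import *
plan(.5985,.0778,.298,97.6)"
```

```text
clock 36.85 tcp [0.5984 0.0775 0.3779] closing yaw 97.72 j7 -1.78 tilt [-0.0007 -0.0001] 
 shift units [ 0.004 -0.005  1.332] spin units 0.027 dyaw -0.12
```

Call:
servo_tool(targets=[[0,0,0.5,0],[0,0,0.5,0],[0,0,0.25,0],[0,0,0.07,0],[0,0,0,0]])

```text
clock: 37.48
tcp_pos: [0.5987, 0.0768, 0.2998]
ee_rot: [0.998, 0.067, 0.0, -0.0]
ft_force: [-0.1, -0.5, 0.0]
grip_width: 0.498
gripper_force: 0.0
```

Call:
servo_tool(targets=[[0,0,0,0],[0,0,0,0],[0,0,0,0],[0,0,0,0],[0,0,0,0]], claw=0, squeeze=25)

```text
clock: 38.1
tcp_pos: [0.5987, 0.0773, 0.2998]
ee_rot: [0.998, 0.067, 0.001, -0.0]
ft_force: [-0.7, 1.5, 5.8]
grip_width: 0.154
gripper_force: 24.5
```

```bash
cat >> h.py <<'E'
def arc(th0,dth,n):   # rows in tool axes along the bail's arc
    for t in th0-dth*np.arange(n):
        y=lambda a:.098-.214*np.cos(a); z=lambda a:.114+.214*np.sin(a)
        print(round(t,2),"->",round(t-dth,2),[0,round(-(y(t-dth)-y(t))/.06,2),round(-(z(t-dth)-z(t))/.06,2),0])
def bailth(off):
    p,_,s=pose(); y=w2u(p)[1]; z=p[2]+off
    print("tcp",p.round(4),"u",w2u(p).round(4),"z",z.round(4),"th",np.arctan2(z-.114,.098-y).round(4),"r",np.hypot(z-.114,.098-y).round(4),"f",np.round(s["ft_force"],1),"grip",s["grip_width"],s["gripper_force"])
E
python3 -c "
from h import *
bailth(.0185); arc(1.9,.15,13)"
```

```text
tcp [0.5987 0.0773 0.2998] u [0.0003 0.1672] z 0.3183 th 1.8975 r 0.2157 f [-0.7  1.5  5.8] grip 0.15429281494490046 24.488971531391144
1.9 -> 1.75 [0, np.float64(0.52), np.float64(-0.13), 0]
1.75 -> 1.6 [0, np.float64(0.53), np.float64(-0.06), 0]
1.6 -> 1.45 [0, np.float64(0.53), np.float64(0.02), 0]
1.45 -> 1.3 [0, np.float64(0.52), np.float64(0.1), 0]
1.3 -> 1.15 [0, np.float64(0.5), np.float64(0.18), 0]
1.15 -> 1.0 [0, np.float64(0.47), np.float64(0.25), 0]
1.0 -> 0.85 [0, np.float64(0.43), np.float64(0.32), 0]
0.85 -> 0.7 [0, np.float64(0.37), np.float64(0.38), 0]
0.7 -> 0.55 [0, np.float64(0.31), np.float64(0.43), 0]
0.55 -> 0.4 [0, np.float64(0.24), np.float64(0.48), 0]
0.4 -> 0.25 [0, np.float64(0.17), np.float64(0.51), 0]
0.25 -> 0.1 [0, np.float64(0.09), np.float64(0.53), 0]
0.1 -> -0.05 [0, np.float64(0.01), np.float64(0.53), 0]
```

Call:
servo_tool(targets=[[0,0.26,-0.07,0],[0,0.26,-0.06,0],[0,0.27,-0.04,0],[0,0.26,-0.02,0],[0,0,0,0]])

```text
clock: 38.72
tcp_pos: [0.6073, 0.0126, 0.3107]
ee_rot: [0.998, 0.066, 0.0, 0.0]
ft_force: [2.5, -0.3, 6.5]
grip_width: 0.149
gripper_force: 25.3
```

```bash
python3 -c "
from h import *
bailth(.0165)"
```

```text
tcp [0.6073 0.0126 0.3107] u [0.0003 0.1019] z 0.3272 th 1.5892 r 0.2133 f [ 2.5 -0.3  6.5] grip 0.14899745566329975 25.31240612268448
```

Call:
servo_tool(targets=[[0,0.4,0.01,0],[0,0.53,0.06,0],[0,0.52,0.14,0],[0,0.48,0.21,0],[0,0,0,0]])

```text
clock: 39.35
tcp_pos: [0.6223, -0.1012, 0.283]
ee_rot: [0.998, 0.066, -0.001, -0.001]
ft_force: [6.6, 4.6, -7.4]
grip_width: 0.153
gripper_force: 25.8
```

```bash
python3 -c "
from h import *
bailth(.0165)
p,_,s=pose();y=w2u(p)[1];z=p[2]+.0165;th=np.arctan2(z-.114,.098-y);arc(th,.1,11)"
```

```text
tcp [ 0.6223 -0.1012  0.283 ] u [ 0.0001 -0.0129] z 0.2995 th 1.032 r 0.2161 f [ 6.6  4.6 -7.4] grip 0.15258796994465587 25.804518163204193
1.03 -> 0.93 [0, np.float64(0.3), np.float64(0.2), 0]
0.93 -> 0.83 [0, np.float64(0.28), np.float64(0.23), 0]
0.83 -> 0.73 [0, np.float64(0.25), np.float64(0.25), 0]
0.73 -> 0.63 [0, np.float64(0.22), np.float64(0.28), 0]
0.63 -> 0.53 [0, np.float64(0.2), np.float64(0.3), 0]
0.53 -> 0.43 [0, np.float64(0.17), np.float64(0.32), 0]
0.43 -> 0.33 [0, np.float64(0.13), np.float64(0.33), 0]
0.33 -> 0.23 [0, np.float64(0.1), np.float64(0.34), 0]
0.23 -> 0.13 [0, np.float64(0.06), np.float64(0.35), 0]
0.13 -> 0.03 [0, np.float64(0.03), np.float64(0.36), 0]
0.03 -> -0.07 [0, np.float64(-0.01), np.float64(0.36), 0]
```

Call:
servo_tool(targets=[[0,0.28,0.23,0],[0,0.28,0.23,0],[0,0.25,0.25,0],[0,0.22,0.28,0],[0,0,0,0]])

```text
clock: 39.98
tcp_pos: [0.6305, -0.163, 0.2239]
ee_rot: [0.998, 0.066, -0.0, 0.0]
ft_force: [5.9, -1.7, 0.7]
grip_width: 0.147
gripper_force: 27.2
```

```bash
python3 -c "
from h import *
bailth(.0165);bailth(.0145)"
```

```text
tcp [ 0.6305 -0.163   0.2239] u [ 0.0001 -0.0752] z 0.2404 th 0.6307 r 0.2144 f [ 5.9 -1.7  0.7] grip 0.1473705277155618 27.202325463294983
tcp [ 0.6305 -0.163   0.2239] u [ 0.0001 -0.0752] z 0.2384 th 0.6231 r 0.2132 f [ 5.9 -1.7  0.7] grip 0.1473705277155618 27.202325463294983
```

Call:
servo_tool(targets=[[0,0.2,0.3,0],[0,0.17,0.32,0],[0,0.13,0.33,0],[0,0,0,0]], squeeze=40)

```text
clock: 40.48
tcp_pos: [0.6345, -0.1921, 0.1665]
ee_rot: [0.998, 0.066, -0.0, -0.0]
ft_force: [6.9, -1.7, 0.1]
grip_width: 0.145
gripper_force: 39.7
```

```bash
python3 -c "
from h import *
bailth(.0165);bailth(.0145)
p,_,s=pose();y=w2u(p)[1];z=p[2]+.0155;th=np.arctan2(z-.114,.098-y);arc(th,.08,5)"
```

```text
tcp [ 0.6345 -0.1921  0.1665] u [ 0.0002 -0.1046] z 0.183 th 0.3282 r 0.214 f [ 6.9 -1.7  0.1] grip 0.14460074064076997 39.706884026527405
tcp [ 0.6345 -0.1921  0.1665] u [ 0.0002 -0.1046] z 0.181 th 0.3193 r 0.2133 f [ 6.9 -1.7  0.1] grip 0.14460074064076997 39.706884026527405
0.32 -> 0.24 [0, np.float64(0.08), np.float64(0.27), 0]
0.24 -> 0.16 [0, np.float64(0.06), np.float64(0.28), 0]
0.16 -> 0.08 [0, np.float64(0.04), np.float64(0.28), 0]
0.08 -> 0.0 [0, np.float64(0.01), np.float64(0.28), 0]
0.0 -> -0.08 [0, np.float64(-0.01), np.float64(0.29), 0]
```

Call:
servo_tool(targets=[[0,0.08,0.27,0],[0,0.06,0.28,0],[0,0.03,0.2,0],[0,0,0,0]], squeeze=90)

```text
clock: 40.98
tcp_pos: [0.6359, -0.2016, 0.122]
ee_rot: [0.998, 0.067, -0.0, -0.0]
ft_force: [5.9, -1.2, 1.3]
grip_width: 0.128
gripper_force: 87.8
```

```bash
python3 -c "
from h import *
bailth(.0155)"
```

```text
tcp [ 0.6359 -0.2016  0.122 ] u [ 0.0003 -0.1141] z 0.1375 th 0.1102 r 0.2134 f [ 5.9 -1.2  1.3] grip 0.12798533681372615 87.81863451004028
```

Now I'll press through the spring balls in small steps.

Call:
servo_tool(targets=[[0,0.02,0.1,0],[0,0.01,0.1,0],[0,0,0.1,0],[0,0,0,0]])

```text
clock: 41.48
tcp_pos: [0.6358, -0.2029, 0.1041]
ee_rot: [0.998, 0.067, -0.0, -0.0]
ft_force: [10.1, 0.9, -13.1]
grip_width: 0.13
gripper_force: 87.8
```

```bash
python3 -c "
from h import *
bailth(.0155)"
```

```text
tcp [ 0.6358 -0.2029  0.1041] u [ 0.     -0.1154] z 0.1196 th 0.0262 r 0.2135 f [ 10.1   0.9 -13.1] grip 0.13047537280787727 87.79043912887573
```

Call:
servo_tool(targets=[[0,0,0.04,0],[0,0,0.03,0],[0,0,0,0]])

```text
clock: 41.85
tcp_pos: [0.636, -0.2029, 0.1014]
ee_rot: [0.998, 0.067, -0.0, -0.0]
ft_force: [3.6, 2.9, 3.0]
grip_width: 0.126
gripper_force: 90.1
```

```bash
python3 -c "
from h import *
bailth(.0155)"
```

```text
tcp [ 0.636  -0.2029  0.1014] u [ 0.0002 -0.1154] z 0.1169 th 0.0138 r 0.2135 f [3.6 2.9 3. ] grip 0.12610101247153546 90.07903218269348
```

Call:
servo_tool(targets=[[0,0,0.03,0],[0,0,0,0]])

```text
clock: 42.1
tcp_pos: [0.6362, -0.2029, 0.1011]
ee_rot: [0.998, 0.067, 0.0, 0.0]
ft_force: [-5.7, 4.7, 23.7]
grip_width: 0.127
gripper_force: 92.5
```

Call:
servo_tool(targets=[[0,0,0,0],[0,0,0,0],[0,0,0,0]], claw=0.27)

```text
clock: 42.48
tcp_pos: [0.6357, -0.2033, 0.0995]
ee_rot: [0.998, 0.067, -0.0, 0.0]
ft_force: [0.1, -0.3, -1.1]
grip_width: 0.269
gripper_force: 0.0
```

Call:
servo_tool(targets=[[0,0,-0.3,0],[0,0,-0.6,0],[0,0,-0.8,0],[0,0,-0.6,0],[0,0,0,0]])

```text
clock: 43.1
tcp_pos: [0.6373, -0.2034, 0.2422]
ee_rot: [0.998, 0.067, 0.003, 0.001]
ft_force: [0.0, -0.1, -0.6]
grip_width: 0.27
gripper_force: 0.0
```

```bash
python3 -c "
from h import *
d=snap('top','t6');W=cloud(d);Z=W[...,2]
d2=snap('scene','s3');W2=cloud(d2)
for n,D,Wd in(('top',d,W),('scene',d2,W2)):
  q=Wd.reshape(-1,3);u=w2u(q);s=(abs(u[:,0])<.028)&(abs(u[:,1]+.116)<.012)&(np.nan_to_num(q[:,2])>.1)&(np.nan_to_num(q[:,2])<.2)
  print(n,s.sum(),np.median(q[s],0),np.median(u[s],0),q[s][:,2].max())
cv2.imwrite('pics/s3c.png',cv2.resize(d2['pixels'][130:270,180:360],None,fx=4,fy=4))
p=u2w(-.172,0);print(p);plan(p[0],p[1],.3,97.6)
"
```

```text
top 70 [ 0.62666632 -0.20362181  0.1193517 ] [-0.00885719 -0.1154521 ] 0.128534017589934
scene 66 [ 0.63575761 -0.19784642  0.11931859] [ 0.00110761 -0.10985771] 0.1261489676375732
[ 0.45001093 -0.1112481 ]
clock 43.2 tcp [ 0.636  -0.2031  0.2387] closing yaw 97.66 j7 -1.35 tilt [ 0.0008 -0.0003] 
 shift units [-2.868 -1.93  -1.024] spin units 0.013 dyaw -0.06
```

View pics/s3c.png

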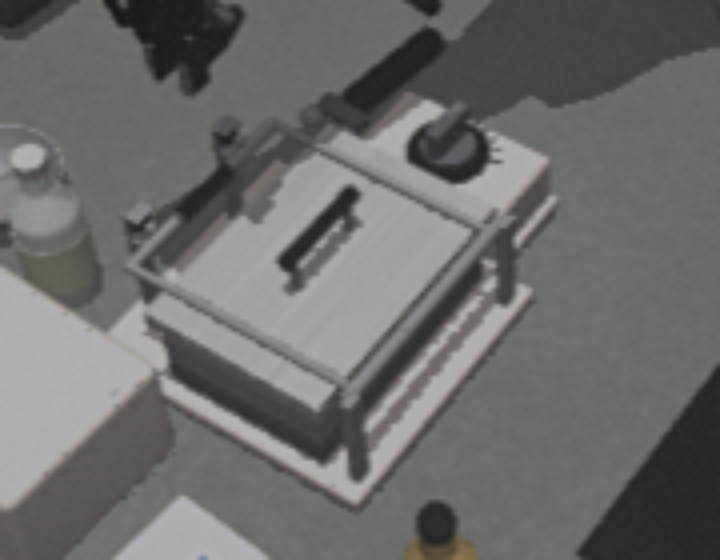

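The bail is down in the catch: its sleeve lies flat at about (205,195) in the crop, its centre is about 113 mm up, and a hard stop was felt. Now the knob. Joint 7 lacks room to turn clockwise from here, so I'll flip the tool by half a turn first.

Call:
servo_tool(targets=[[-0.3,-0.2,-0.4,0],[-0.6,-0.4,-0.3,0],[-0.65,-0.43,-0.3,0],[-0.65,-0.43,0,0],[-0.65,-0.43,0,0]], claw=0.4)

```text
clock: 43.82
tcp_pos: [0.4497, -0.1128, 0.2974]
ee_rot: [0.998, 0.067, -0.0, -0.0]
ft_force: [0.8, 0.2, 0.7]
grip_width: 0.398
gripper_force: 0.0
```

Call:
servo_tool(targets=[[0,0,0,0],[0,0,0,0]])

```text
clock: 44.08
tcp_pos: [0.4517, -0.1137, 0.2978]
ee_rot: [0.998, 0.067, -0.0, 0.0]
ft_force: [-0.1, -0.6, 0.4]
grip_width: 0.398
gripper_force: 0.0
```

```bash
python3 -c "
from h import *
d=snap('wrist','w6');W=cloud(d);Z=W[...,2]
for lo,hi,zz in((.115,.135,.124),(.072,.112,.09)):
  m=((Z>lo)&(Z<hi)).astype(np.uint8)
  k,_=cv2.findContours(m,cv2.RETR_EXTERNAL,cv2.CHAIN_APPROX_NONE)
  for c in k:
    if cv2.contourArea(c)>100:
      q=W[cv2.drawContours(np.zeros_like(m),[c],-1,1,-1)>0]; q=q[(q[:,2]>lo)&(q[:,2]<hi)]
      print(zz,rect(q),np.median(q,0).round(3),cv2.boundingRect(c),w2u(rect(q)[0]).round(4))
plan(.4515,-.111,.3,97.6)
"
```

```text
0.124 (array([ 0.4493, -0.1132]), array([12.9, 43.3]), 5.28) [ 0.45  -0.113  0.116] (306, 162, 13, 40) [-0.173  -0.0018]
0.124 (array([ 0.5665, -0.1145]), array([108.5, 253. ]), -82.29) [ 0.548 -0.119  0.119] (197, 0, 274, 124) [-0.057  -0.0186]
0.09 (array([0.0817, 0.0181]), array([ 7.5, 46. ]), -75.34) [0.082 0.017 0.076] (182, 391, 31, 9) [-0.52    0.1769]
0.09 (array([ 0.3234, -0.5634]), array([ 42.2, 123.3]), 23.09) [ 0.313 -0.566  0.079] (605, 262, 35, 77) [-0.3573 -0.4314]
0.09 (array([ 0.4484, -0.1134]), array([ 86.3, 142.9]), -82.32) [ 0.453 -0.113  0.073] (252, 138, 121, 71) [-0.1739 -0.0019]
0.09 (array([ 0.5136, -0.1027]), array([ 24.1, 166.2]), -82.36) [ 0.514 -0.103  0.11 ] (230, 107, 162, 25) [-1.078e-01  1.000e-04]
0.09 (array([ 0.5774, -0.23  ]), array([ 8.3, 19.6]), -83.69) [ 0.575 -0.229  0.107] (436, 66, 21, 13) [-0.0614 -0.1346]
0.09 (array([ 0.577 , -0.0945]), array([ 86.6, 166.4]), -82.28) [ 0.578 -0.097  0.11 ] (222, 0, 178, 99) [-0.0439 -0.0002]
clock 44.12 tcp [ 0.4519 -0.1138  0.2977] closing yaw 97.65 j7 -1.4 tilt [-0.0003  0.0002] 
 shift units [-0.001 -0.046 -0.039] spin units 0.012 dyaw -0.05
```

View pics/w6.png

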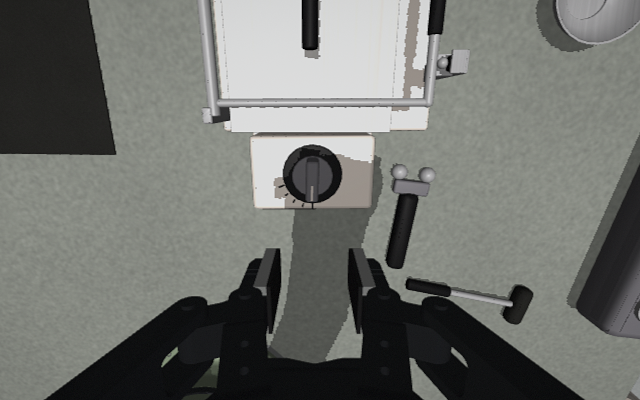

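The knob is at (313,175), with its bar along the unit's x and its axis at about (0.4505,-0.112). I'll flip the tool.

Call:
servo_tool(targets=[[0,0,0,-0.9],[0,0,0,-1],[0,0,0,-1],[0,0,0,-1],[0,0,0,-1]])

```text
clock: 44.75
tcp_pos: [0.452, -0.1138, 0.2974]
ee_rot: [0.965, 0.261, -0.0, -0.0]
ft_force: [-0.2, -0.4, -0.1]
grip_width: 0.4
gripper_force: 0.0
```

Call:
servo_tool(targets=[[0,0,0,-1],[0,0,0,-1],[0,0,0,-1],[0,0,0,-1],[0,0,0,-1]])

```text
clock: 45.38
tcp_pos: [0.4521, -0.1137, 0.2974]
ee_rot: [0.894, 0.448, -0.0, -0.001]
ft_force: [0.9, 0.3, -1.1]
grip_width: 0.395
gripper_force: 0.0
```

Call:
servo_tool(targets=[[0,0,0,-1],[0,0,0,-1],[0,0,0,-1],[0,0,0,-1],[0,0,0,-1]])

```text
clock: 46.0
tcp_pos: [0.452, -0.1138, 0.2974]
ee_rot: [0.788, 0.616, -0.0, -0.001]
ft_force: [-0.4, -0.0, 0.5]
grip_width: 0.401
gripper_force: 0.0
```

Call:
servo_tool(targets=[[0,0,0,-1],[0,0,0,-1],[0,0,0,-1],[0,0,0,-1],[0,0,0,-1]])

```text
clock: 46.62
tcp_pos: [0.452, -0.1138, 0.2974]
ee_rot: [0.649, 0.76, 0.0, -0.001]
ft_force: [-0.8, 0.3, 0.2]
grip_width: 0.396
gripper_force: 0.0
```

Call:
servo_tool(targets=[[0,0,0,-1],[0,0,0,-1],[0,0,0,-1],[0,0,0,-1],[0,0,0,-1]])

```text
clock: 47.25
tcp_pos: [0.452, -0.1138, 0.2974]
ee_rot: [0.485, 0.874, 0.0, -0.001]
ft_force: [0.6, 0.1, -0.2]
grip_width: 0.397
gripper_force: 0.0
```

Call:
servo_tool(targets=[[0,0,0,-1],[0,0,0,-1],[0,0,0,-1],[0,0,0,-1],[0,0,0,-1]])

```text
clock: 47.88
tcp_pos: [0.452, -0.1138, 0.2974]
ee_rot: [0.302, 0.953, 0.0, -0.0]
ft_force: [-0.0, 0.4, 0.8]
grip_width: 0.397
gripper_force: 0.0
```

Call:
servo_tool(targets=[[0,0,0,-1],[0,0,0,-1],[0,0,0,-1],[0,0,0,-1],[0,0,0,-1]])

```text
clock: 48.5
tcp_pos: [0.452, -0.1138, 0.2975]
ee_rot: [0.107, 0.994, 0.001, -0.0]
ft_force: [0.4, 0.3, 0.1]
grip_width: 0.396
gripper_force: 0.0
```

Call:
servo_tool(targets=[[0,0,0,-1],[0,0,0,-1],[0,0,0,-1],[0,0,0,-1],[0,0,0,0]])

```text
clock: 49.12
tcp_pos: [0.4519, -0.1137, 0.2975]
ee_rot: [-0.052, 0.999, 0.001, -0.0]
ft_force: [-0.3, -0.6, 0.2]
grip_width: 0.4
gripper_force: 0.0
```

```bash
python3 -c "
from h import *
plan(.4505,-.1122,.092,97.6)"
```

```text
clock 49.12 tcp [ 0.4519 -0.1137  0.2975] closing yaw 95.92 j7 1.57 tilt [-0.0004  0.0013] 
 shift units [0.019 0.024 3.425] spin units -0.367 dyaw 1.68
```

Call:
servo_tool(targets=[[0.02,0.02,0.5,-0.37],[0,0,0.8,0],[0,0,0.8,0],[0,0,0.8,0],[0,0,0.4,0]])

```text
clock: 49.75
tcp_pos: [0.4494, -0.1122, 0.0974]
ee_rot: [-0.066, 0.998, 0.001, -0.001]
ft_force: [0.1, 0.5, 0.9]
grip_width: 0.402
gripper_force: 0.0
```

Call:
servo_tool(targets=[[0,0,0,0],[0,0,0,0],[0,0,0,0],[0,0,0,0]], claw=0, squeeze=40)

```text
clock: 50.25
tcp_pos: [0.4497, -0.1117, 0.0996]
ee_rot: [-0.066, 0.998, 0.001, -0.0]
ft_force: [5.6, 6.2, -43.2]
grip_width: 0.15
gripper_force: 40.0
```

```bash
python3 -c "
from h import *
plan(.4505,-.1122,.096,97.6);s=env.get_state();print(s['ft_force'],s['torque'],s['grip_width']*85,s['gripper_force'])"
```

```text
clock 50.25 tcp [ 0.4497 -0.1117  0.0996] closing yaw 97.62 j7 1.3 tilt [-0.0011  0.002 ] 
 shift units [-0.013 -0.011  0.06 ] spin units 0.004 dyaw -0.02
[  5.59046244   6.23982471 -43.19242171] [ 1.43635007 -1.27855368 -0.08345026] 12.731585208311882 39.95942294597626
```

Call:
servo_tool(targets=[[0,0,0.02,0],[0,0,0,0]])

```text
clock: 50.5
tcp_pos: [0.4498, -0.1117, 0.0993]
ee_rot: [-0.066, 0.998, 0.001, -0.0]
ft_force: [-2.7, 7.8, -12.3]
grip_width: 0.154
gripper_force: 44.1
```

Call:
servo_tool(targets=[[0,0,0,0.6],[0,0,0,0.6],[0,0,0,0.6]])

```text
clock: 50.88
tcp_pos: [0.4498, -0.1117, 0.0993]
ee_rot: [0.006, 1.0, 0.001, -0.0]
ft_force: [-3.2, 7.7, -12.4]
grip_width: 0.15
gripper_force: 44.0
```

```bash
python3 -c "
from h import *
plan(.4505,-.1122,.096,97.6);s=env.get_state();print(s['ft_force'],s['torque'],s['grip_width']*85,s['gripper_force'])"
```

```text
clock 50.88 tcp [ 0.4498 -0.1117  0.0993] closing yaw 89.27 j7 1.18 tilt [-0.0005  0.001 ] 
 shift units [-0.011 -0.008  0.056] spin units -1.816 dyaw 8.33
[ -3.24035899   7.68256506 -12.35317079] [1.64099445 0.6253232  0.00677714] 12.74923575572411 44.026671051979065
```

Call:
servo_tool(targets=[[0,0,0,0.8],[0,0,0,0.8],[0,0,0,0.8],[0,0,0,0.8],[0,0,0,0.8]], squeeze=60)

```text
clock: 51.5
tcp_pos: [0.4498, -0.1117, 0.0994]
ee_rot: [0.166, 0.986, 0.0, -0.0]
ft_force: [-3.5, 7.1, -9.7]
grip_width: 0.141
gripper_force: 63.6
```

Call:
servo_tool(targets=[[0,0,0,0.8],[0,0,0,0.8],[0,0,0,0.8],[0,0,0,0.8],[0,0,0,0.8]])

```text
clock: 52.12
tcp_pos: [0.4498, -0.1118, 0.0994]
ee_rot: [0.321, 0.947, 0.0, -0.0]
ft_force: [-4.7, 5.6, -9.3]
grip_width: 0.145
gripper_force: 63.7
```

Call:
servo_tool(targets=[[0,0,0,0.8],[0,0,0,0.8],[0,0,0,0.8],[0,0,0,0.8],[0,0,0,0]])

```text
clock: 52.75
tcp_pos: [0.4498, -0.1118, 0.0994]
ee_rot: [0.439, 0.899, 0.0, -0.001]
ft_force: [-3.3, 4.6, -10.1]
grip_width: 0.145
gripper_force: 63.7
```

```bash
python3 -c "
from h import *
plan(.4505,-.1122,.096,97.6);s=env.get_state();print(s['ft_force'],s['torque'],s['grip_width']*85,s['gripper_force'])"
```

```text
clock 52.75 tcp [ 0.4498 -0.1118  0.0994] closing yaw 37.97 j7 0.46 tilt [-0.0008  0.0008] 
 shift units [-0.012  0.006  0.057] spin units -13.01 dyaw 59.63
[ -3.29001018   4.58173332 -10.10778385] [ 1.02501717  0.83611376 -0.08601552] 12.346543170404777 63.701337575912476
```

Call:
servo_tool(targets=[[0,0,0,0],[0,0,0,0],[0,0,0,0]], claw=0.45)

```text
clock: 53.12
tcp_pos: [0.4506, -0.1126, 0.0992]
ee_rot: [0.438, 0.899, 0.0, 0.0]
ft_force: [-0.4, 0.1, -0.8]
grip_width: 0.451
gripper_force: 0.0
```

Call:
servo_tool(targets=[[0,0,-0.4,0],[0,0,-0.8,0],[0,0,-0.8,0],[0,0,-0.8,0],[0,0,-0.8,0]])

```text
clock: 53.75
tcp_pos: [0.45, -0.1124, 0.3167]
ee_rot: [0.438, 0.899, 0.0, 0.0]
ft_force: [-0.4, -0.9, -0.0]
grip_width: 0.455
gripper_force: 0.0
```

Call:
servo_tool(targets=[[0.4,0.5,0,0],[0.4,0.5,0,0],[0.4,0.5,0,0],[0.4,0.5,0,0],[0,0,0,0]])

```text
clock: 54.38
tcp_pos: [0.4856, 0.0398, 0.3149]
ee_rot: [0.436, 0.9, 0.001, -0.0]
ft_force: [-0.4, 0.2, -0.2]
grip_width: 0.45
gripper_force: 0.0
```

```bash
python3 -c "
from h import *
print(pose()[0])
d=snap('top','t7');W=cloud(d);Z=W[...,2];g=d['pixels'].max(2)
m=((Z>.112)&(Z<.135)).astype(np.uint8)
try:
  P=blob(d,m,(360,205,392,237),.124);print('knob',rect(P))
except Exception as e: print(e)
d2=snap('scene')
a=cv2.resize(d['pixels'][90:260,290:440],None,fx=2.5,fy=2.5);b=cv2.resize(d2['pixels'][130:270,180:340],None,fx=2.5,fy=2.5)
h=max(a.shape[0],b.shape[0]);f=lambda i:cv2.copyMakeBorder(i,0,h-i.shape[0],0,0,0)
cv2.imwrite('pics/fin.png',np.hstack([f(a),f(b)]))
q=cloud(d2).reshape(-1,3);u=w2u(q);s=(abs(u[:,0])<.028)&(abs(u[:,1]+.116)<.012)&(np.nan_to_num(q[:,2])>.1)&(np.nan_to_num(q[:,2])<.2)
print('sleeve',np.median(q[s],0))
s=(Z>.1)&(Z<.114)&(np.abs(W[...,0]-.62)<.1)&(np.abs(W[...,1]+.088)<.07)
A=W[s];c=np.linalg.lstsq(np.c_[A[:,:2],np.ones(len(A))],A[:,2],rcond=None)[0];print('lid tilt',c,np.median(A[:,2]))
"
```

```text
[0.48561216 0.03984664 0.31491131]
knob (array([ 0.4523, -0.1105]), array([13.6, 44.5]), -52.98)
sleeve [ 0.63678822 -0.19781959  0.1190356 ]
lid tilt [-0.00056848  0.00291232  0.10979667] 0.1092831660086989
```

View pics/fin.png

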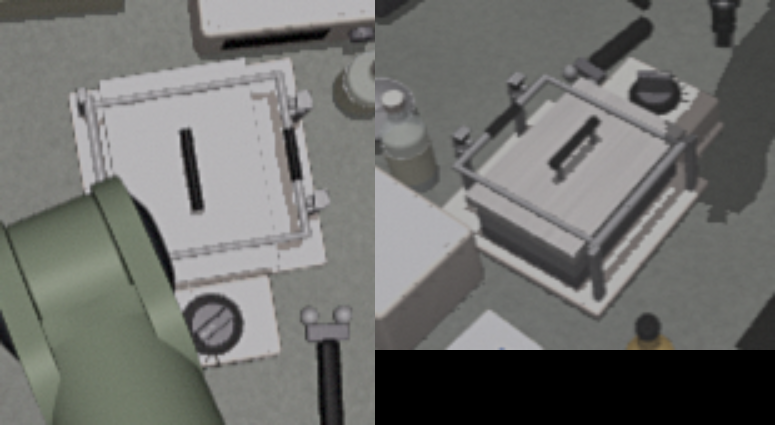

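The final view shows the lid flush, the bail closed (sleeve at (292,155)) and the knob bar turned 60° (1.06 rad) clockwise at (212,323). The arm is clear, so I'm handing in.

```bash
python3 -c "
from rig import ticket
print(ticket.close_job())"
```

```text
the job is handed in; nothing more can be done
None
```

I handed the job in with both cups upright on the chamber floor, the lid flush, the bail snapped home in its catch and the timer at about 1.06 rad, past its click; no verdict was returned.

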